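# Fit and wedge the plates of the pouch-filling stations

## Task

Set up the pouch-filling stations on the bench: give each of the two the one plate whose two holes drop right down over its dowel pins, flat on the base (the plates look alike but for the hole spacing, so try them), then lay a wedge in the slot beside it, thin end first, and tap it in along the slot until the clamp bar is locked tight against the plate. Plates that fit neither station end lying flat on the table, off the stations, and the basket and jar stay where they are.

Things in the scene. Friction and masses are not known exactly. Their poses are not given: they have to be found in the camera images.
- station1_seat (a point): Station (fixed): point on its base top, 10 mm above the table, midway between its 2 upright dowel pins (10 mm dia., 16 mm tall above the base, top 3.5 mm tapered), which stand equally either way along its y axis, 58, 70, 82 or 94 mm apart, each station another. Base spans x -90 to 45, y -65 to 95 mm from here. Slot on the -x side.
- station1_slot (a point): Middle of the station's wedge slot, on its floor (base top), 64 mm to -x of the seat, same axes. Slot runs y -55 to +55 mm, between the clamp bar (+x side) and a fixed rail, both 16 mm tall. Width with the bar back: 22.4 mm at the open end y = +55, 10.1 at y = -55. The base goes on level beyond the open end to y = +95; insert the wedge towards -y.
- bar1: Clamp bar of this station, 110 x 16 mm tall. Origin mid-length, mid-height (8 mm above the base) on its plate-side face: x = -38 mm from the seat when back, 3 mm clear of a seated plate. Slides along station +x up to 8 mm against a spring (0.4 N/mm) that draws it back; driven by the wedge it meets the plate 2 to 4 mm out; tight at about 4, all play taken up.
- station2_seat (a point): Station (fixed): point on its base top, 10 mm above the table, midway between its 2 upright dowel pins (10 mm dia., 16 mm tall above the base, top 3.5 mm tapered), which stand equally either way along its y axis, 58, 70, 82 or 94 mm apart, each station another. Base spans x -90 to 45, y -65 to 95 mm from here. Slot on the -x side.
- station2_slot (a point): Middle of the station's wedge slot, on its floor (base top), 64 mm to -x of the seat, same axes. Slot runs y -55 to +55 mm, between the clamp bar (+x side) and a fixed rail, both 16 mm tall. Width with the bar back: 22.4 mm at the open end y = +55, 10.1 at y = -55. The base goes on level beyond the open end to y = +95; insert the wedge towards -y.
- bar2: Clamp bar of this station, 110 x 16 mm tall. Origin mid-length, mid-height (8 mm above the base) on its plate-side face: x = -38 mm from the seat when back, 3 mm clear of a seated plate. Slides along station +x up to 8 mm against a spring (0.4 N/mm) that draws it back; driven by the wedge it meets the plate 2 to 4 mm out; tight at about 4, all play taken up.
- plateA: Loose white plate 70 (x) x 120 (y) x 8 mm, 0.25 kg, may be absent, with a dark block on its middle to hold it by, 30 (x) x 34 (y), top 58 mm above the origin (centre of underside). Two 12 mm holes on its y axis, equally either side, 58, 70, 82 or 94 mm apart: the plates differ in that alone. A half turn changes nothing. Seated, its origin is at the seat point; on wrong pins it rides 16 mm high.
- plateB: Loose white plate 70 (x) x 120 (y) x 8 mm, 0.25 kg, may be absent, with a dark block on its middle to hold it by, 30 (x) x 34 (y), top 58 mm above the origin (centre of underside). Two 12 mm holes on its y axis, equally either side, 58, 70, 82 or 94 mm apart: the plates differ in that alone. A half turn changes nothing. Seated, its origin is at the seat point; on wrong pins it rides 16 mm high.
- plateC: Loose white plate 70 (x) x 120 (y) x 8 mm, 0.25 kg, may be absent, with a dark block on its middle to hold it by, 30 (x) x 34 (y), top 58 mm above the origin (centre of underside). Two 12 mm holes on its y axis, equally either side, 58, 70, 82 or 94 mm apart: the plates differ in that alone. A half turn changes nothing. Seated, its origin is at the seat point; on wrong pins it rides 16 mm high.
- plateD: Loose white plate 70 (x) x 120 (y) x 8 mm, 0.25 kg, may be absent, with a dark block on its middle to hold it by, 30 (x) x 34 (y), top 58 mm above the origin (centre of underside). Two 12 mm holes on its y axis, equally either side, 58, 70, 82 or 94 mm apart: the plates differ in that alone. A half turn changes nothing. Seated, its origin is at the seat point; on wrong pins it rides 16 mm high.
- wedgeA_mid (a point): Loose grey wedge, 0.1 kg, lying flat; point at its centre. 110 long (y), 20 high, 16 thick at the thin end (-y) to 28 at the butt (+y). In the slot it lies along the station's axes. Bar back: snug with the butt 51 mm out of the open end; each 9 mm farther moves the bar 1 mm; locks with the butt 10 to 18 mm out, under a 15 to 20 N push; friction holds it. Both alike.
- wedgeB_mid (a point): Loose grey wedge, 0.1 kg, lying flat; point at its centre. 110 long (y), 20 high, 16 thick at the thin end (-y) to 28 at the butt (+y). In the slot it lies along the station's axes. Bar back: snug with the butt 51 mm out of the open end; each 9 mm farther moves the bar 1 mm; locks with the butt 10 to 18 mm out, under a 15 to 20 N push; friction holds it. Both alike.
- basket: Red plastic basket of fruit slices, 160 x 120 x 60 mm, origin under its centre. A bystander: leave it alone.
- jar: Clear jar with a white cap, 72 mm diameter, 100 mm tall, origin under its centre. A bystander: leave it alone.
Things that resemble listed ones, but are neither listed nor needed, are in the scene too. What is shaped like the plateB but turquoise or yellow is not meant.

How it is judged:
By the outcome, as a careful person would: the job done as asked, in the order asked, and still so for the second after the job is handed in, with the robot touching nothing.
Of plateA, plateD only 1 to 2 are there at a start; the rules pass over those that are not, and their reading is None.
At some moment in a run one of plateB, plateC, wedgeA, wedgeB may be knocked a few centimetres aside while the robot is not near it.
Once in a run the grip may slacken for a moment while it holds something.
It also fails if it takes over 210 s, if anything falls off the work surface, if the arm or the gripper's body presses on something with over 40 N, if the wrist force passes 120 N, or if a joint passes its speed limit or range.

## Robot

A 7-joint arm with a two-finger parallel gripper is mounted at the origin on the work surface. World frame = base frame: x ahead of the robot, y to its left, z up, the work surface at z = 0. Lengths are in m, angles in rad, forces in N, time in s.
With the tool pointing down it reaches from about 0.425 to 0.925 m from the base axis. Payload 6.8 kg.
Tool frame: the origin (TCP) lies at the centre of the arm's flange, where the gripper is bolted on; the fingertips stand 173 mm ahead of it and the grasp point (between the pads) lies 155 mm ahead of it (r.hold_point_z is the distance from the TCP to the grasp point, in m); z points along the fingers, x is the direction in which the jaws open and shut, and the axes are right-handed (so a half turn about z gives the same grasp; the last joint's range is limited). The gripper opens to 85 mm and grips with 20 to 120 N. Pads are 22 mm wide; open, the fingers measure 114 mm over their backs; the gripper's body (76 mm by 85 mm) begins 54 mm behind the grasp point. The pads swing forward as they close: fully open they stand 13 mm farther back than shut.
Start: joints at [-1.427, 0.477, 0.022, 1.555, -0.011, 1.109, -0.083], TCP at [0.168, 0.654, 0.405] pointing down, gripper open.
Joint ranges: [-2.96, 2.96], [-0.34, 2.1], [-1.41, 1.46], [0.24, 2.44], [-1.37, 4.51], [0.17, 1.92], [-2.96, 2.96]. Speed limits (rad/s): [2.39, 2.39, 3.14, 3.14, 3.14, 3.14, 3.14].

## Interface

Orientations are given as a rotation vector (axis times angle).
In Python, from bench import r gives the robot as it stands.
- The arm moves only by the tool apply_moves, never from a script. Its arguments are lists of equal length, an entry for each row: "dp": the shift along the tool's x, y, z scaled (see below), a list of three; "twist": the turn, a rotation vector about the tool's x, y, z scaled (see below), a list of three; "jaw": the closure in counts, from 0 (fully open) to 255 (shut). In form: {"dp": [[x, y, z], ...], "twist": [[rx, ry, rz], ...], "jaw": [jaw, ...]}. A call has 1 to 20 rows; each row shifts and turns the pose as measured when the row begins, along the tool's axes as they then stand; what a row does not reach is not made up. The controller multiplies each number of a shift by 12 cm and each number of a turn by 120 degrees. A row lasts 1/10 s, in which the tool goes at most 50 mm and 8.59 degrees, less where a joint would pass 70% of its speed; a pose out of reach is approached as far as the arm can. A call with a number of a shift or a turn outside -1 to 1 is refused whole. A call with a gripper value outside its range is refused whole. The fingers move at their own pace and stop on an object; "grip_force" is the grip in N (left out, the last holds). Time passes only in rows, so rows that do not move let the fingers close. It gives the time, the measured TCP pose, the force and the opening at its end, in the units of the state.
- r.get_obs(): the state, without advancing time (a new reading comes with each control period).
- r.grab_frame(name): name is "side" or "top" or "wrist"; returns a dict with "color" (384x512x3 uint8, red, green, blue), "z_map" (384x512 float32, m along the optical axis (not along the pixel's ray), 0 where there is no reading), "intrinsics" (3x3 intrinsics, pixels), "R" (3x3) and "t" (3): a world point X has camera coordinates R X + t; the wrist camera has in their place "hand_eye" (4x4, takes a point from camera to tool coordinates, whose origin is the TCP and whose axes are the tool frame's). Camera axes: x right, y down, z forward; pixel columns grow to the right and rows downward; lengths in m; the calibration is good to about 2 mm. A picture is of the moment at which its call begins: read the wrist's pose just before it.
- r.hand_in(): hands the job in, once; it reports no verdict.
The state is a dict: "clock": time; "joints": joint angles; "qvel": joint speeds; "tau": joint torques, N m; "tcp_pos": TCP position; "orientation": TCP orientation; "contact_force": force on the tool from outside, world axes, zero at the start; "moment": the same for the moment, N m; "grip_width": finger opening in m.
Only numpy, scipy, OpenCV 4.12 (cv2) and the standard library are available. Lean on these libraries where they do the work, as an engineer would, in place of code of your own. Each camera call takes 0.05 s, during which the arm holds its last target.

## Working session

There is one attempt and no reset: what is moved stays moved. The work goes in short steps, Python scripts to look and compute and a tool call to move; the robot and the scene stay as the last step left them, time stands still between calls to the robot, and variables do not carry over. Pictures are saved under pics/ and viewed, and the job is handed in when it is done.

Besides the shell and the picture viewer there is one more tool, called after "Request:" by a JSON object that holds its "method" and its "body", one argument or row to a line. apply_moves: Moves the arm, as the interface text tells. Shifts and turns lie within -1 to 1; 1 stands for 12 cm of shift or 120 degrees of turn. Its arguments: {"type":"object","properties":{"dp":{"type":"array"},"twist":{"type":"array"},"jaw":{"type":"array"},"grip_force":{"type":"number"}},"required":["dp","twist","jaw"]}

```bash
ls; mkdir -p pics; cat > h.py <<'E'
import numpy as np, cv2
from bench import r
from scipy.spatial.transform import Rotation as Ro
def save(n,fn,scale=1.5):
    f=r.grab_frame(n); c=cv2.cvtColor(f['color'],cv2.COLOR_RGB2BGR)
    cv2.imwrite('pics/'+fn,cv2.resize(c,None,fx=scale,fy=scale,interpolation=cv2.INTER_CUBIC)); return f
E
python3 - <<'E'
from h import *
for n in ['top','side','wrist']:
    f=save(n,n+'0.png'); print(n,f['intrinsics'].tolist(),f.get('R'),f.get('t'),f.get('hand_eye'))
print(r.get_obs())
E
```

```text
pics
top [[422.1960970101649, 0.0, 255.2110165765427], [0.0, 422.1960970101649, 186.68479819794157], [0.0, 0.0, 1.0]] [[-0.02490875 -0.99966866 -0.00649068]
 [-0.98358882  0.02566764 -0.17858951]
 [ 0.17869694  0.00193572 -0.98390226]] [-0.03237914  0.49774438  1.47818997] None
side [[392.57569948230383, 0.0, 260.09846330521924], [0.0, 392.57569948230383, 194.75581502325815], [0.0, 0.0, 1.0]] [[ 0.72778664 -0.68563214 -0.01533511]
 [-0.546964   -0.56681335 -0.61607874]
 [ 0.41371124  0.45676163 -0.78753529]] [-0.41334199  0.2557025   1.01743255] None
wrist [[284.86581401135476, 0.0, 256.52014975007916], [0.0, 284.86581401135476, 188.44720865078477], [0.0, 0.0, 1.0]] None None [[ 9.99999856e-01  4.18049998e-04 -3.35918315e-04 -8.93131327e-05]
 [-3.13976917e-04  9.64182009e-01  2.65241313e-01 -6.78134633e-02]
 [ 4.34770526e-04 -2.65241169e-01  9.64182002e-01  3.14539675e-02]
 [ 0.00000000e+00  0.00000000e+00  0.00000000e+00  1.00000000e+00]]
{'clock': 0.15, 'joints': array([-1.42708211,  0.47763462,  0.02232697,  1.55619054, -0.01152987,
        1.10927995, -0.08314345]), 'qvel': array([ 0.00119754, -0.00212557, -0.00066879, -0.0006088 ,  0.00061028,
        0.00032912, -0.0001722 ]), 'tau': array([ 2.42515198e-03, -5.96931911e+01,  1.60992064e+00, -2.81494439e+01,
        1.26040616e-02,  6.46762797e-03,  1.87634271e-05]), 'tcp_pos': array([0.16810802, 0.65352646, 0.40394641]), 'orientation': array([ 2.48212526e+00,  1.92432423e+00, -1.65878229e-03]), 'contact_force': array([ 0.41761712, -0.46225494, -0.08866758]), 'moment': array([-0.01390348,  0.00203814, -0.01340541]), 'grip_width': 0.08515691847823106}
```

View pics/top0.png

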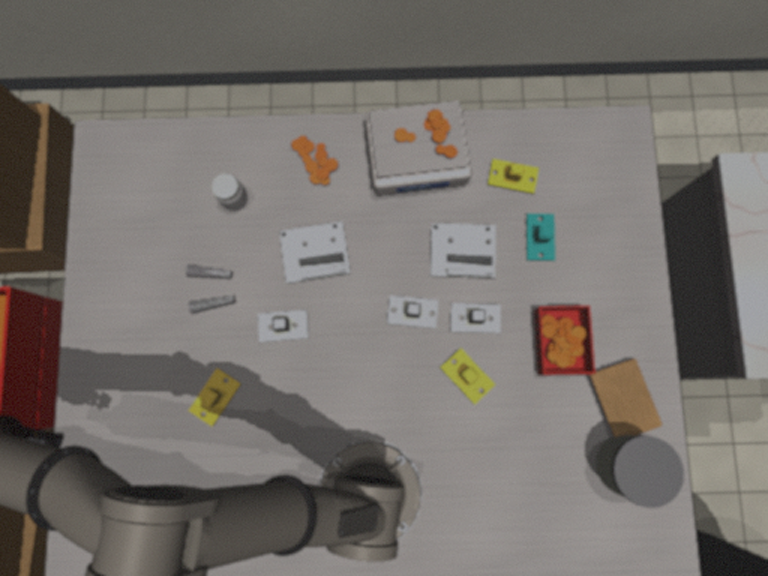

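View pics/side0.png

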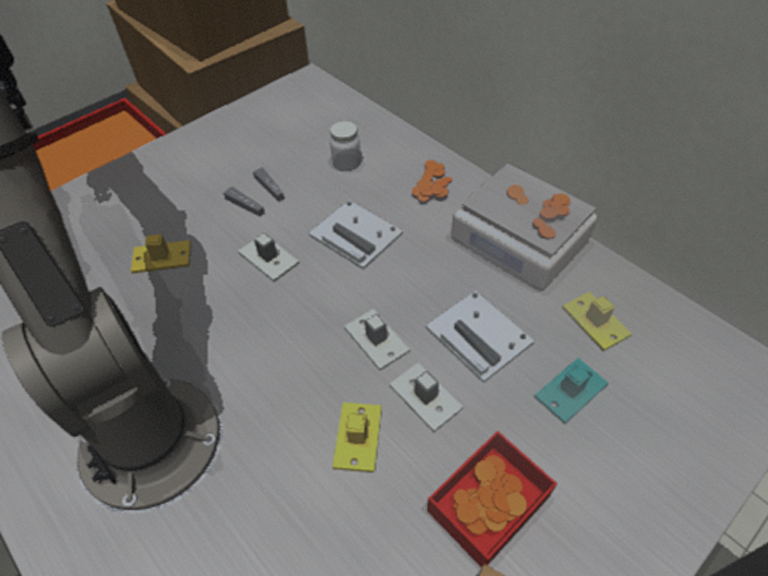

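View pics/wrist0.png

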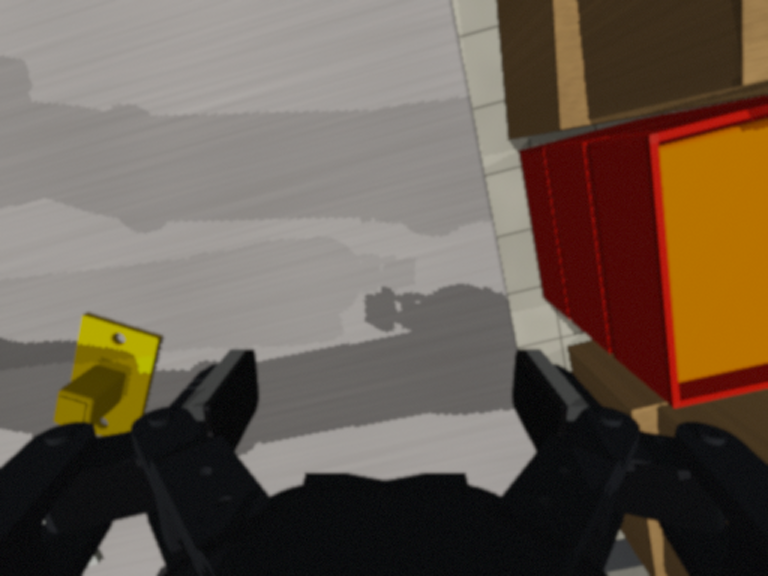

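```bash
cat >> h.py <<'E'
def ray(f,u,v,z,Rw=None,tw=None):
    K=f['intrinsics']; d=np.linalg.inv(K)@np.array([u,v,1.0])
    if 'R' in f and f['R'] is not None:
        R=f['R'];t=f['t']; o=-R.T@t; d=R.T@d
    else:
        H=f['T']; o=H[:3,3]; d=H[:3,:3]@d
    return o+d*(z-o[2])/d[2]
def wrist():
    o=r.get_obs(); f=r.grab_frame('wrist')
    T=np.eye(4);T[:3,:3]=Ro.from_rotvec(o['orientation']).as_matrix();T[:3,3]=o['tcp_pos']
    f['T']=T@f['hand_eye']; return f
def proj(f,X):
    X=np.asarray(X,float)
    if 'R' in f: c=f['R']@X+f['t']
    else: c=f['T'][:3,:3].T@(X-f['T'][:3,3])
    p=f['intrinsics']@c; return p[:2]/p[2]
E
python3 - <<'E'
from h import *
f=r.grab_frame('top'); c=cv2.cvtColor(f['color'],cv2.COLOR_RGB2BGR)
for nm,(u,v) in dict(st1=(314,252),st2=(464,250),p1=(283,325),p2=(413,311),p3=(476,317),w1=(209,271),w2=(212,303),jar=(228,190),bas=(565,340)).items():
    print(nm,ray(f,u/1.5,v/1.5,0.01).round(3))
cr=c[140:240,110:350]; cv2.imwrite('pics/topz.png',cv2.resize(cr,None,fx=3.3,fy=3.3,interpolation=cv2.INTER_CUBIC))
E
```

```text
st1 [0.578 0.124 0.01 ]
st2 [ 0.573 -0.248  0.01 ]
p1 [0.398 0.2   0.01 ]
p2 [ 0.424 -0.117  0.01 ]
p3 [ 0.406 -0.269  0.01 ]
w1 [0.537 0.384 0.01 ]
w2 [0.457 0.375 0.01 ]
jar [0.745 0.341 0.01 ]
bas [ 0.344 -0.481  0.01 ]
```

View pics/topz.png

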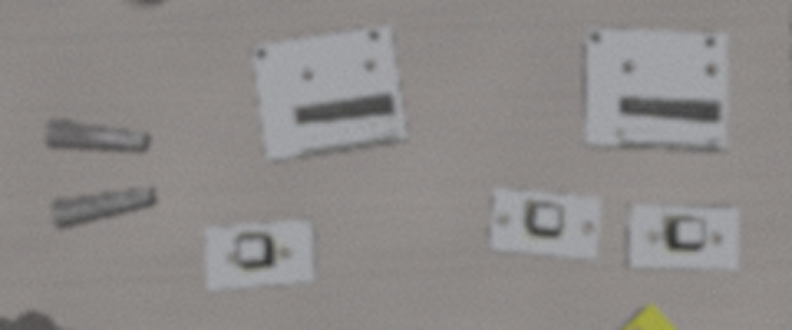

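```bash
cat >> h.py <<'E'
def plan(pos,yaw=None,n=None,vmax=0.045,jaw=0,show=True):
    """yaw: world angle of tool x (deg)."""
    o=r.get_obs(); p=o['tcp_pos']; R=Ro.from_rotvec(o['orientation']).as_matrix()
    y0=np.degrees(np.arctan2(R[1,0],R[0,0]))
    if yaw is None: yaw=y0
    Rg=Ro.from_euler('z',yaw,degrees=True).as_matrix()@np.diag([1.,-1,-1])
    rv=Ro.from_matrix(R.T@Rg).as_rotvec(degrees=True)
    d=np.array(pos)-p
    k=max(int(np.ceil(np.linalg.norm(d)/vmax)),int(np.ceil(np.linalg.norm(rv)/8.3)),1)
    if n: k=max(n,k)
    dp=[];tw=[]
    for i in range(k):
        Ri=R@Ro.from_rotvec(rv*i/k,degrees=True).as_matrix()
        dp.append((Ri.T@d/k/0.12).round(3).tolist()); tw.append((rv/k/120).round(4).tolist())
    print('now',p.round(4),'yaw',round(y0,2),'tilt',np.degrees(np.arccos(-R[2,2])).round(2),'F',o['contact_force'].round(1),'w',round(o['grip_width'],4),'t',o['clock'])
    print('rows',k); print('dp',dp); print('tw',tw if np.abs(np.diff(tw,axis=0)).max(initial=0)>0 else tw[0])
E
python3 - <<'E'
from h import *
plan([0.52,0.25,0.42],0)
E
```

```text
now [0.1681 0.6536 0.4041] yaw 75.57 tilt 0.06 F [-0.4  0.1  0. ] w 0.0852 t 0.2
rows 12
dp [[-0.211, 0.306, -0.011], [-0.176, 0.328, -0.011], [-0.139, 0.345, -0.011], [-0.1, 0.358, -0.011], [-0.06, 0.367, -0.011], [-0.019, 0.371, -0.011], [0.021, 0.371, -0.011], [0.062, 0.367, -0.011], [0.102, 0.358, -0.011], [0.14, 0.344, -0.011], [0.177, 0.327, -0.011], [0.212, 0.305, -0.011]]
tw [0.0, 0.0, 0.0525]
```

Request:
{"method": "apply_moves", "body": {
  "dp": [
    [-0.21,0.31,-0.01],
    [-0.18,0.33,-0.01],
    [-0.14,0.35,-0.01],
    [-0.1,0.36,-0.01],
    [-0.06,0.37,-0.01],
    [-0.02,0.37,-0.01],
    [0.02,0.37,-0.01],
    [0.06,0.37,-0.01],
    [0.1,0.36,-0.01],
    [0.14,0.34,-0.01],
    [0.18,0.33,-0.01],
    [0.21,0.31,-0.01],
    [0,0,0]
  ],
  "twist": [
    [0,0,0.0525],
    [0,0,0.0525],
    [0,0,0.0525],
    [0,0,0.0525],
    [0,0,0.0525],
    [0,0,0.0525],
    [0,0,0.0525],
    [0,0,0.0525],
    [0,0,0.0525],
    [0,0,0.0525],
    [0,0,0.0525],
    [0,0,0.0525],
    [0,0,0]
  ],
  "jaw": [0,0,0,0,0,0,0,0,0,0,0,0,0]
}}

```text
clock: 1.5
tcp_pos: [0.5226, 0.2246, 0.4164]
orientation: [3.14, -0.08, -0.003]
contact_force: [-0.2, -0.8, 0.1]
grip_width: 0.0854
```

```bash
python3 - <<'E'
from h import *
f=wrist(); np.save('w1.npy',f,allow_pickle=True)
cv2.imwrite('pics/w1.png',cv2.resize(cv2.cvtColor(f['color'],cv2.COLOR_RGB2BGR),None,fx=1.5,fy=1.5,interpolation=cv2.INTER_CUBIC))
print(r.get_obs()['joints'].round(2))
plan([0.52,-0.12,0.42],0)
E
```

```text
[-0.9   0.31  0.48  1.83 -0.17  1.05 -0.41]
now [0.521  0.2275 0.416 ] yaw -2.57 tilt 0.21 F [-0.   0.5 -0.2] w 0.085 t 1.55
rows 8
dp [[0.015, 0.362, -0.005], [0.013, 0.362, -0.004], [0.011, 0.362, -0.004], [0.009, 0.362, -0.004], [0.007, 0.362, -0.004], [0.005, 0.362, -0.004], [0.003, 0.362, -0.004], [0.001, 0.362, -0.004]]
tw [-0.0001, 0.0002, -0.0027]
```

View pics/w1.png

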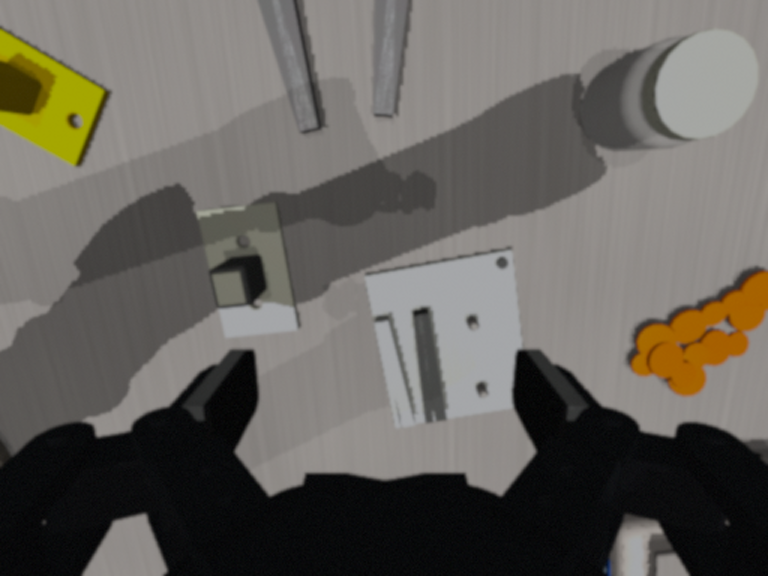

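Request:
{"method": "apply_moves", "body": {
  "dp": [
    [0.02,0.36,0],
    [0.01,0.36,0],
    [0.01,0.36,0],
    [0.01,0.36,0],
    [0.01,0.36,0],
    [0.01,0.36,0],
    [0,0.36,0],
    [0,0.36,0],
    [0,0,0]
  ],
  "twist": [
    [0,0,-0.0027],
    [0,0,-0.0027],
    [0,0,-0.0027],
    [0,0,-0.0027],
    [0,0,-0.0027],
    [0,0,-0.0027],
    [0,0,-0.0027],
    [0,0,-0.0027],
    [0,0,0]
  ],
  "jaw": [0,0,0,0,0,0,0,0,0]
}}

```text
clock: 2.45
tcp_pos: [0.5232, -0.1161, 0.4133]
orientation: [-3.135, -0.053, 0.007]
contact_force: [-0.5, 0.3, 0.3]
grip_width: 0.0857
```

```bash
python3 - <<'E'
from h import *
f=wrist(); np.save('w2.npy',f,allow_pickle=True)
cv2.imwrite('pics/w2.png',cv2.resize(cv2.cvtColor(f['color'],cv2.COLOR_RGB2BGR),None,fx=1.5,fy=1.5,interpolation=cv2.INTER_CUBIC))
plan([0.5,0.02,0.42],0)
f1=np.load('w1.npy',allow_pickle=True).item()
def p(u,v,z): return ray(f1,u/1.5,v/1.5,z)
a,b=p(473,319,.026),p(482,386,.026); print('st1 pins',a.round(4),b.round(4),np.linalg.norm(a-b)*1e3,((a+b)/2).round(4),np.degrees(np.arctan2(*(a-b)[:2])))
a,b=p(242,241,.008),p(256,303,.008); print('p1 ',a.round(4),b.round(4),np.linalg.norm(a-b)*1e3,((a+b)/2).round(4))
E
```

```text
now [ 0.5236 -0.1129  0.413 ] yaw 2.14 tilt 0.57 F [ 0.2  0.4 -0.2] w 0.0854 t 2.5
rows 4
dp [[-0.039, -0.279, -0.012], [-0.042, -0.278, -0.013], [-0.044, -0.278, -0.013], [-0.047, -0.277, -0.014]]
tw [-0.001, 0.0006, 0.0044]
st1 pins [0.5964 0.1553 0.026 ] [0.6051 0.0883 0.026 ] 67.50663619850036 [0.6008 0.1218 0.026 ] -7.394793001375172
p1  [0.394  0.2326 0.008 ] [0.3989 0.1742 0.008 ] 58.643158835807434 [0.3965 0.2034 0.008 ]
```

View pics/w2.png

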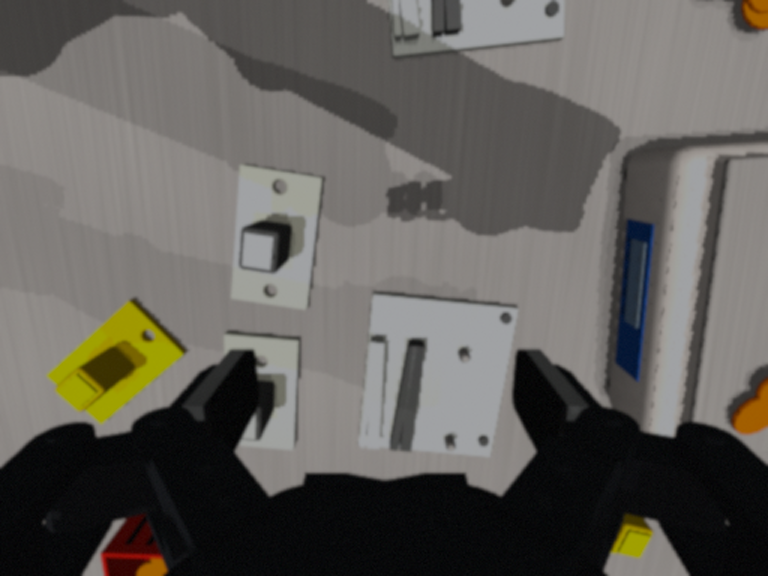

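```bash
python3 - <<'E'
from h import *
f=np.load('w2.npy',allow_pickle=True).item()
def p(u,v,z): return ray(f,u/1.5,v/1.5,z)
for n,A,B,z in [('st2',(464,353),(450,440),.026),('p2',(279,187),(270,291),.008)]:
    a,b=p(*A,z),p(*B,z); d=a-b; print(n,a.round(4),b.round(4),np.linalg.norm(d)*1e3,((a+b)/2).round(4),'ang of +y axis off world y',np.degrees(np.arctan2(-d[0],d[1])))
t=r.grab_frame('top')
s=lambda u,v:(110+u/3.3,140+v/3.3)
for n,A,B,z in [('st1',(307,74),(369,66),.026),('st2',(628,66),(711,70),.026),('p1',(231,256),(287,252),.008),('p2',(503,219),(588,227),.008),('p3',(653,237),(717,238),.008)]:
    a,b=ray(t,*s(*A),z),ray(t,*s(*B),z);d=a-b; print(n,a.round(4),b.round(4),np.linalg.norm(d)*1e3,((a+b)/2).round(4),np.degrees(np.arctan2(-d[0],d[1])))
E
```

```text
st2 [ 0.5953 -0.2076  0.026 ] [ 0.5894 -0.2981  0.026 ] 90.72838137997906 [ 0.5923 -0.2529  0.026 ] ang of +y axis off world y -3.7563508344262297
p2 [ 0.4282 -0.0677  0.008 ] [ 0.4172 -0.1609  0.008 ] 93.84538642698962 [ 0.4227 -0.1143  0.008 ] ang of +y axis off world y -6.731565844261409
st1 [0.5962 0.1454 0.026 ] [0.6036 0.0759 0.026 ] 69.89758439977268 [0.5999 0.1106 0.026 ] 6.048965285214156
st2 [ 0.5959 -0.2139  0.026 ] [ 0.5889 -0.3064  0.026 ] 92.73942242200789 [ 0.5924 -0.2602  0.026 ] -4.360422979725867
p1 [0.396  0.2324 0.008 ] [0.3988 0.1704 0.008 ] 62.063573243254204 [0.3974 0.2014 0.008 ] 2.6354994232004847
p2 [ 0.4295 -0.0696  0.008 ] [ 0.4181 -0.1635  0.008 ] 94.6360689371402 [ 0.4238 -0.1166  0.008 ] -6.89715685906717
p3 [ 0.4051 -0.235   0.008 ] [ 0.4022 -0.3057  0.008 ] 70.74336427856379 [ 0.4037 -0.2703  0.008 ] -2.373313853192144
```

```bash
python3 - <<'E'
from h import *
plan([0.52,-0.31,0.36],-4)
E
```

```text
now [ 0.524  -0.1108  0.4128] yaw 2.3 tilt 0.62 F [ 0.3  1.1 -0.5] w 0.0855 t 2.55
rows 5
dp [[-0.02, 0.332, 0.085], [-0.012, 0.332, 0.086], [-0.005, 0.333, 0.086], [0.002, 0.332, 0.087], [0.009, 0.332, 0.087]]
tw [-0.0009, 0.0006, 0.0105]
```

Request:
{"method": "apply_moves", "body": {
  "dp": [
    [-0.02,0.33,0.09],
    [-0.01,0.33,0.09],
    [0,0.33,0.09],
    [0,0.33,0.09],
    [0.01,0.33,0.09],
    [0,0,0],
    [0,0,0],
    [0,0,0]
  ],
  "twist": [
    [-0.001,0,0.0105],
    [-0.001,0,0.0105],
    [-0.001,0,0.0105],
    [-0.001,0,0.0105],
    [-0.001,0,0.0105],
    [0,0,0],
    [0,0,0],
    [0,0,0]
  ],
  "jaw": [0,0,0,0,0,0,0,0]
}}

```text
clock: 3.35
tcp_pos: [0.532, -0.2926, 0.3519]
orientation: [-3.131, 0.056, 0.011]
contact_force: [-0.3, 0.1, 0.0]
grip_width: 0.0857
```

```bash
python3 - <<'E'
from h import *
f=wrist(); np.save('w3.npy',f,allow_pickle=True)
cv2.imwrite('pics/w3.png',cv2.resize(cv2.cvtColor(f['color'],cv2.COLOR_RGB2BGR),None,fx=1.5,fy=1.5,interpolation=cv2.INTER_CUBIC))
plan([0.6,0.045,0.36],6)
E
```

```text
now [ 0.5324 -0.292   0.3519] yaw -1.98 tilt 0.72 F [ 0.4  0.5 -0.7] w 0.0853 t 3.4
rows 8
dp [[0.058, -0.353, -0.005], [0.064, -0.352, -0.005], [0.07, -0.351, -0.006], [0.077, -0.35, -0.006], [0.083, -0.348, -0.007], [0.089, -0.347, -0.007], [0.095, -0.345, -0.008], [0.101, -0.344, -0.008]]
tw [-0.0007, 0.0003, -0.0083]
```

View pics/w3.png

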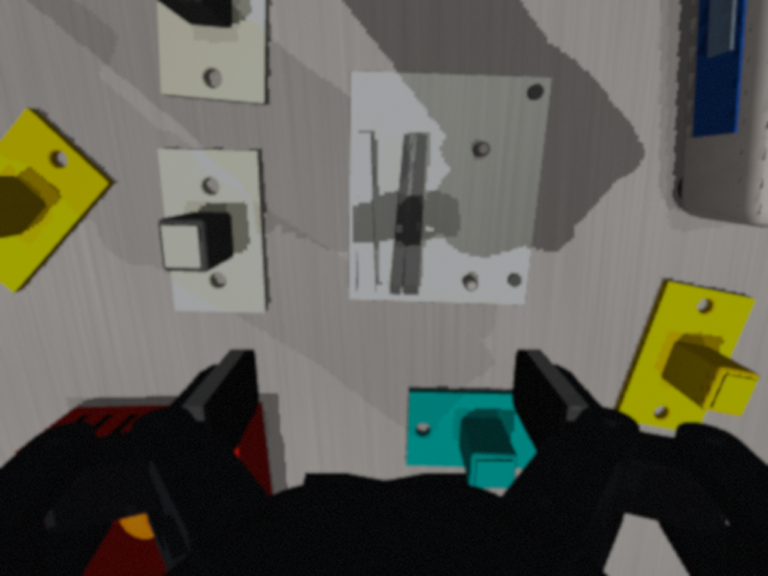

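```bash
cat >> h.py <<'E'
def pair(f,A,B,z,n,s=1.5):
    a,b=ray(f,A[0]/s,A[1]/s,z),ray(f,B[0]/s,B[1]/s,z); d=a-b
    print(n,a.round(4),b.round(4),'sp',(np.linalg.norm(d)*1e3).round(1),'mid',((a+b)/2).round(4),'yaw',np.degrees(np.arctan2(-d[0],d[1])).round(2))
def crop(f,u0,v0,u1,v1,s,fn):
    cv2.imwrite('pics/'+fn,cv2.resize(cv2.cvtColor(f['color'],cv2.COLOR_RGB2BGR)[v0:v1,u0:u1],None,fx=s,fy=s,interpolation=cv2.INTER_CUBIC))
E
python3 - <<'E'
from h import *
f=np.load('w3.npy',allow_pickle=True).item()
pair(f,(481,149),(471,282),.026,'st2')
pair(f,(481,149),(471,282),.018,'st2 mid')
pair(f,(211,185),(219,280),.008,'p3')
crop(f,290,80,350,200,5,'z3.png')
crop(f,100,90,180,210,5,'z3b.png')
E
```

```text
st2 [ 0.5952 -0.2142  0.026 ] [ 0.5901 -0.3047  0.026 ] sp 90.6 mid [ 0.5927 -0.2595  0.026 ] yaw -3.23
st2 mid [ 0.5969 -0.2139  0.018 ] [ 0.5916 -0.3069  0.018 ] sp 93.1 mid [ 0.5943 -0.2604  0.018 ] yaw -3.23
p3 [ 0.4064 -0.2314  0.008 ] [ 0.4026 -0.3016  0.008 ] sp 70.3 mid [ 0.4045 -0.2665  0.008 ] yaw -3.05
```

View pics/z3.png

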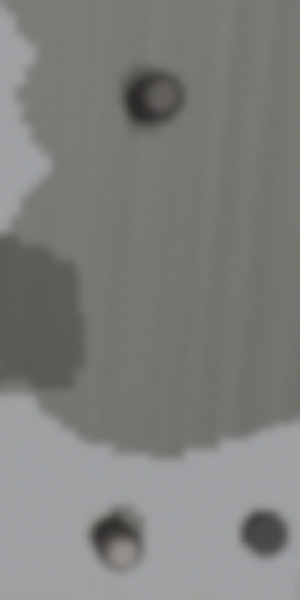

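Request:
{"method": "apply_moves", "body": {
  "dp": [
    [0.06,-0.38,-0.01],
    [0.07,-0.38,-0.01],
    [0.07,-0.38,-0.01],
    [0.08,-0.38,-0.01],
    [0.08,-0.38,-0.01],
    [0.09,-0.38,-0.01],
    [0.1,-0.38,-0.01],
    [0.1,-0.34,-0.01],
    [0,0,0],
    [0,0,0]
  ],
  "twist": [
    [-0.001,0,-0.009],
    [-0.001,0,-0.009],
    [-0.001,0,-0.009],
    [-0.001,0,-0.009],
    [-0.001,0,-0.009],
    [-0.001,0,-0.009],
    [0,0,-0.009],
    [0,0,-0.009],
    [0,0,0],
    [0,0,0]
  ],
  "jaw": [0,0,0,0,0,0,0,0,0,0]
}}

```text
clock: 4.4
tcp_pos: [0.596, 0.1026, 0.3675]
orientation: [-3.126, -0.236, -0.003]
contact_force: [0.4, -1.0, 0.2]
grip_width: 0.0853
```

```bash
python3 - <<'E'
from h import *
f=wrist(); np.save('w4.npy',f,allow_pickle=True)
cv2.imwrite('pics/w4.png',cv2.resize(cv2.cvtColor(f['color'],cv2.COLOR_RGB2BGR),None,fx=1.5,fy=1.5,interpolation=cv2.INTER_CUBIC))
plan([0.4227,-0.15,0.36],-6)
E
```

```text
now [0.596  0.1034 0.3674] yaw 8.67 tilt 0.47 F [ 0.6  1.8 -0.4] w 0.0851 t 4.45
rows 7
dp [[-0.249, 0.267, 0.006], [-0.239, 0.276, 0.007], [-0.229, 0.285, 0.007], [-0.219, 0.293, 0.007], [-0.208, 0.301, 0.008], [-0.197, 0.308, 0.008], [-0.185, 0.315, 0.008]]
tw [-0.0005, -0.0001, 0.0175]
```

View pics/w4.png

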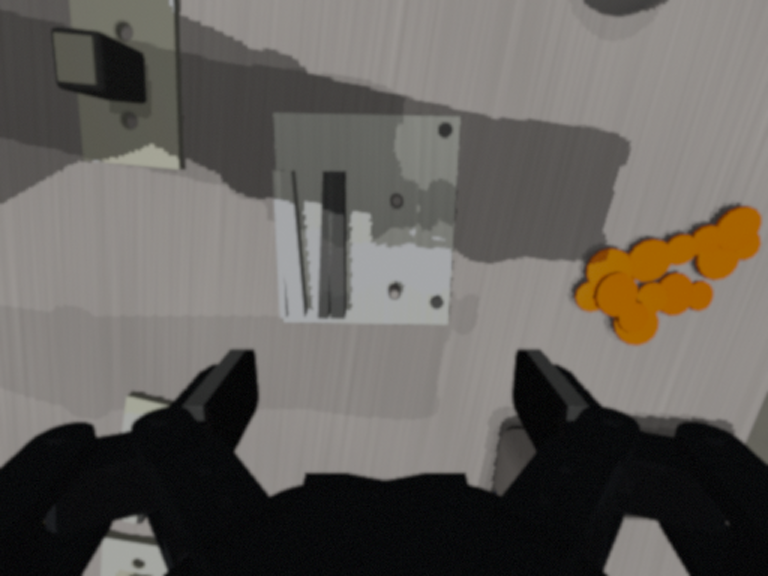

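```bash
python3 - <<'E'
from h import *
f=np.load('w3.npy',allow_pickle=True).item()
pair(f,(322.2,99.2),(314.3,190.4),.026,'st2',1)
f=np.load('w4.npy',allow_pickle=True).item()
crop(f,245,115,305,215,6,'z4.png')
E
```

```text
st2 [ 0.5967 -0.2142  0.026 ] [ 0.5905 -0.3074  0.026 ] sp 93.4 mid [ 0.5936 -0.2608  0.026 ] yaw -3.84
```

View pics/z4.png

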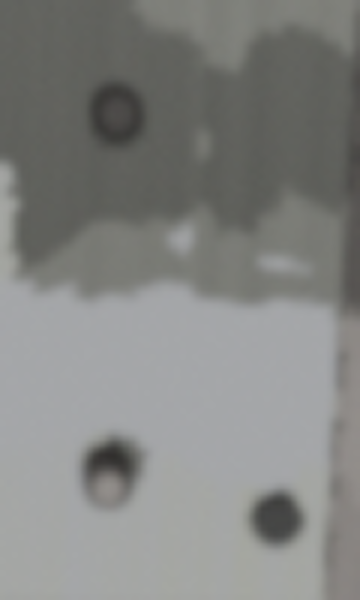

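```bash
python3 - <<'E'
from h import *
f=np.load('w4.npy',allow_pickle=True).item()
pair(f,(264.7,134.3),(263.3,196.0),.026,'st1',1)
plan([0.4235,-0.115,0.30],-6.8)
E
```

```text
st1 [0.5981 0.1478 0.026 ] [0.6074 0.0793 0.026 ] sp 69.1 mid [0.6028 0.1135 0.026 ] yaw 7.76
now [0.596  0.1034 0.3674] yaw 8.67 tilt 0.47 F [ 0.6  1.8 -0.4] w 0.0851 t 4.45
rows 7
dp [[-0.242, 0.227, 0.078], [-0.233, 0.236, 0.078], [-0.224, 0.244, 0.079], [-0.215, 0.253, 0.079], [-0.205, 0.261, 0.079], [-0.194, 0.268, 0.08], [-0.184, 0.276, 0.08]]
tw [-0.0005, -0.0001, 0.0184]
```

Request:
{"method": "apply_moves", "body": {
  "dp": [
    [-0.24,0.23,0.07],
    [-0.23,0.24,0.07],
    [-0.22,0.24,0.07],
    [-0.21,0.25,0.07],
    [-0.2,0.26,0.07],
    [-0.19,0.27,0.07],
    [-0.15,0.24,0.07],
    [0,0,0],
    [0,0,0]
  ],
  "twist": [
    [0,0,0.018],
    [0,0,0.018],
    [0,0,0.018],
    [0,0,0.018],
    [0,0,0.018],
    [0,0,0.018],
    [0,0,0.018],
    [0,0,0],
    [0,0,0]
  ],
  "jaw": [0,0,0,0,0,0,0,0,0]
}}

```text
clock: 5.35
tcp_pos: [0.4195, -0.1228, 0.3056]
orientation: [-3.122, 0.209, -0.01]
contact_force: [0.0, 0.3, -0.0]
grip_width: 0.0854
```

```bash
python3 - <<'E'
from h import *
f=wrist(); np.save('w5.npy',f,allow_pickle=True)
cv2.imwrite('pics/w5.png',cv2.resize(cv2.cvtColor(f['color'],cv2.COLOR_RGB2BGR),None,fx=1.5,fy=1.5,interpolation=cv2.INTER_CUBIC))
plan([0.4235,-0.115,0.197],-6.8)
print(r.get_obs()['joints'].round(2))
E
```

```text
now [ 0.4194 -0.1228  0.3056] yaw -7.65 tilt 0.81 F [-0.9 -0.4 -0.9] w 0.0854 t 5.4
rows 3
dp [[0.007, -0.019, 0.302], [0.007, -0.02, 0.302], [0.008, -0.021, 0.302]]
tw [-0.0021, -0.0008, -0.0024]
[-0.43  0.26  0.67  2.23 -0.27  0.72  0.3 ]
```

View pics/w5.png

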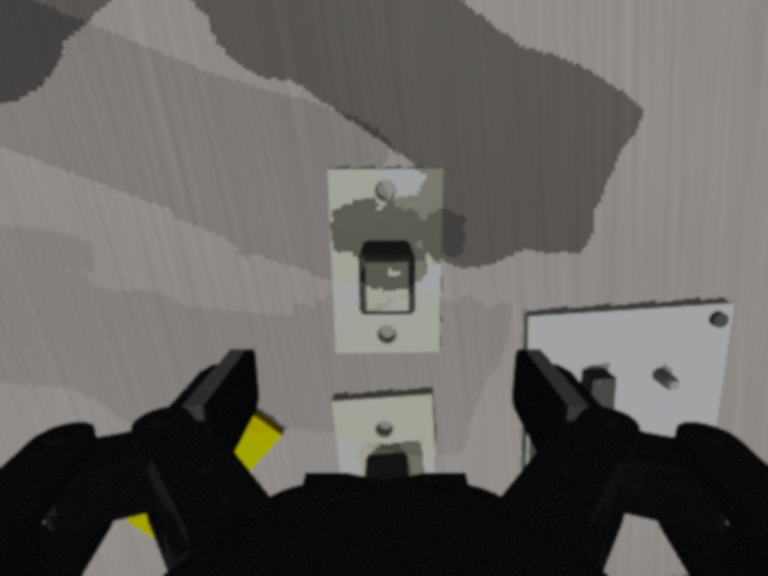

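```bash
python3 - <<'E'
from h import *
f=np.load('w5.npy',allow_pickle=True).item()
pair(f,(385.5,190),(387.5,334),.008,'p2')
print(ray(f,388/1.5,288/1.5,.058))
E
```

```text
p2 [ 0.4284 -0.0672  0.008 ] [ 0.4172 -0.1605  0.008 ] sp 94.0 mid [ 0.4228 -0.1138  0.008 ] yaw -6.82
[ 0.42289588 -0.11528478  0.058     ]
```

Request:
{"method": "apply_moves", "body": {
  "dp": [
    [0.01,-0.03,0.29],
    [0.01,-0.03,0.29],
    [0.01,-0.02,0.2],
    [0,0,0],
    [0,0,0]
  ],
  "twist": [
    [-0.002,-0.001,-0.0024],
    [-0.002,-0.001,-0.0024],
    [-0.002,-0.001,-0.0024],
    [0,0,0],
    [0,0,0]
  ],
  "jaw": [0,0,0,0,0]
}}

```text
clock: 5.9
tcp_pos: [0.4304, -0.1098, 0.2117]
orientation: [-3.134, 0.173, -0.012]
contact_force: [0.5, -0.1, 0.2]
grip_width: 0.0851
```

```bash
python3 - <<'E'
from h import *
plan([0.423,-0.1145,0.197],-6.8)
E
```

```text
now [ 0.4304 -0.1098  0.2117] yaw -6.33 tilt 0.46 F [ 0.5 -0.1  0.2] w 0.0851 t 5.9
rows 1
dp [[-0.058, 0.046, 0.122]]
tw [-0.0013, -0.0036, 0.0039]
```

Request:
{"method": "apply_moves", "body": {
  "dp": [
    [-0.06,0.045,0.12],
    [0,0,0],
    [0,0,0]
  ],
  "twist": [
    [-0.001,-0.003,0.004],
    [0,0,0],
    [0,0,0]
  ],
  "jaw": [0,0,0]
}}

```text
clock: 6.2
tcp_pos: [0.4252, -0.114, 0.2005]
orientation: [-3.135, 0.184, -0.012]
contact_force: [0.5, -0.0, -0.2]
grip_width: 0.0853
```

```bash
python3 - <<'E'
from h import *
plan([0.423,-0.1145,0.197],-6.8)
E
```

```text
now [ 0.4252 -0.114   0.2005] yaw -6.72 tilt 0.44 F [ 0.5 -0.  -0.2] w 0.0853 t 6.2
rows 1
dp [[-0.018, 0.006, 0.029]]
tw [-0.0008, -0.0036, 0.0007]
```

Request:
{"method": "apply_moves", "body": {
  "dp": [
    [-0.02,0,0.03],
    [0,0,0],
    [0,0,0],
    [0,0,0],
    [0,0,0],
    [0,0,0],
    [0,0,0],
    [0,0,0],
    [0,0,-0.2],
    [0,0,-0.3],
    [0,0,-0.3],
    [0,0,0],
    [0,0,0]
  ],
  "twist": [
    [0,-0.003,0],
    [0,0,0],
    [0,0,0],
    [0,0,0],
    [0,0,0],
    [0,0,0],
    [0,0,0],
    [0,0,0],
    [0,0,0],
    [0,0,0],
    [0,0,0],
    [0,0,0],
    [0,0,0]
  ],
  "jaw": [0,255,255,255,255,255,255,255,255,255,255,255,255],
  "grip_force": 70
}}

```text
clock: 7.5
tcp_pos: [0.4227, -0.1132, 0.2967]
orientation: [-3.134, 0.182, -0.0]
contact_force: [-0.9, 0.2, -3.3]
grip_width: 0.029
```

```bash
python3 - <<'E'
from h import *
f=wrist(); np.save('w6.npy',f,allow_pickle=True)
cv2.imwrite('pics/w6.png',cv2.resize(cv2.cvtColor(f['color'],cv2.COLOR_RGB2BGR),None,fx=1.5,fy=1.5,interpolation=cv2.INTER_CUBIC))
plan([0.593,-0.2605,0.30],-4)
E
```

```text
now [ 0.4228 -0.1134  0.2966] yaw -6.67 tilt 0.12 F [ 0.3  0.2 -3.1] w 0.0294 t 7.55
rows 5
dp [[0.31, 0.211, -0.006], [0.308, 0.214, -0.006], [0.306, 0.216, -0.006], [0.304, 0.219, -0.006], [0.302, 0.222, -0.006]]
tw [-0.0002, -0.0, -0.0044]
```

View pics/w6.png

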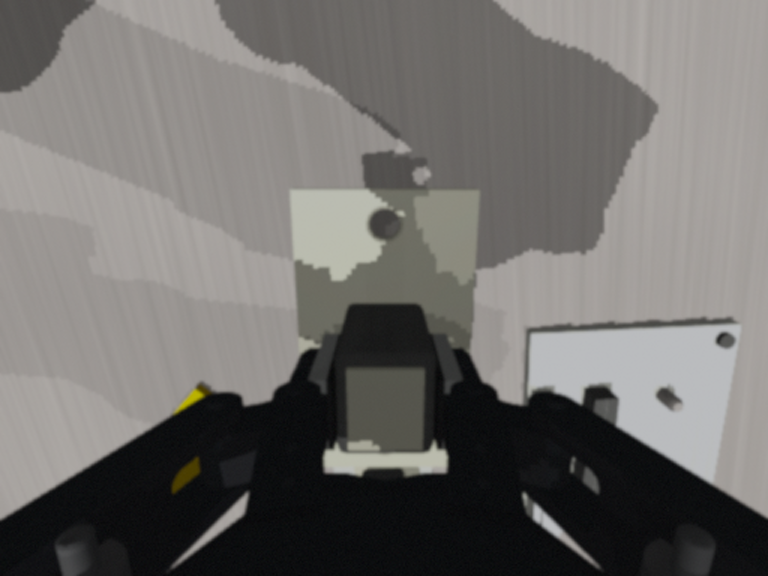

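```bash
cat >> h.py <<'E'
def tool_pt(f,u,v,zt):
    K=f['intrinsics'];H=f['hand_eye'];d=H[:3,:3]@(np.linalg.inv(K)@np.array([u,v,1.]));o=H[:3,3]
    return o+d*(zt-o[2])/d[2]
E
python3 - <<'E'
from h import *
f=np.load('w6.npy',allow_pickle=True).item()
for z in (.187,.190): print([tool_pt(f,u/1.5,v/1.5,z).round(4) for u,v in ((385,224),(290,190),(480,190))])
zm=f['z_map']; H=f['hand_eye']
for u,v in ((385,224),(320,220),(450,220),(330,260)):
    uu,vv=int(u/1.5),int(v/1.5); d=zm[vv,uu]; c=np.linalg.inv(f['intrinsics'])@np.array([uu,vv,1.])*d; print(u,v,(H@np.append(c,1))[:3].round(4))
E
```

```text
[array([-0.0006, -0.0464,  0.187 ]), array([-0.0345, -0.0585,  0.187 ]), array([ 0.0332, -0.0585,  0.187 ])]
[array([-0.0006, -0.046 ,  0.19  ]), array([-0.0351, -0.0583,  0.19  ]), array([ 0.0339, -0.0584,  0.19  ])]
385 224 [-0.0012 -0.0321  0.2966]
320 220 [-0.0251 -0.0476  0.1919]
450 220 [ 0.0237 -0.0476  0.1919]
330 260 [-0.0219 -0.0319  0.1931]
```

Request:
{"method": "apply_moves", "body": {
  "dp": [
    [0.31,0.21,0],
    [0.31,0.21,0],
    [0.3,0.22,0],
    [0.3,0.22,0],
    [0.3,0.2,0],
    [0,0,0],
    [0,0,0]
  ],
  "twist": [
    [0,0,-0.0044],
    [0,0,-0.0044],
    [0,0,-0.0044],
    [0,0,-0.0044],
    [0,0,-0.0044],
    [0,0,0],
    [0,0,0]
  ],
  "jaw": [255,255,255,255,255,255,255]
}}

```text
clock: 8.25
tcp_pos: [0.5937, -0.2597, 0.2773]
orientation: [-3.128, 0.1, 0.036]
contact_force: [-0.2, -0.1, -2.6]
grip_width: 0.0291
```

```bash
python3 - <<'E'
from h import *
f=wrist(); np.save('w7.npy',f,allow_pickle=True)
cv2.imwrite('pics/w7.png',cv2.resize(cv2.cvtColor(f['color'],cv2.COLOR_RGB2BGR),None,fx=1.5,fy=1.5,interpolation=cv2.INTER_CUBIC))
plan([0.593,-0.2592,0.237],-4)
print(r.get_obs()['joints'].round(2))
E
```

```text
now [ 0.5935 -0.2595  0.2774] yaw -3.63 tilt 1.47 F [-0.5 -0.6 -3.1] w 0.0292 t 8.3
rows 1
dp [[0.003, 0.001, 0.337]]
tw [-0.0051, 0.0111, 0.003]
[-0.09  0.64  0.58  1.75 -0.44  0.91  0.62]
```

View pics/w7.png

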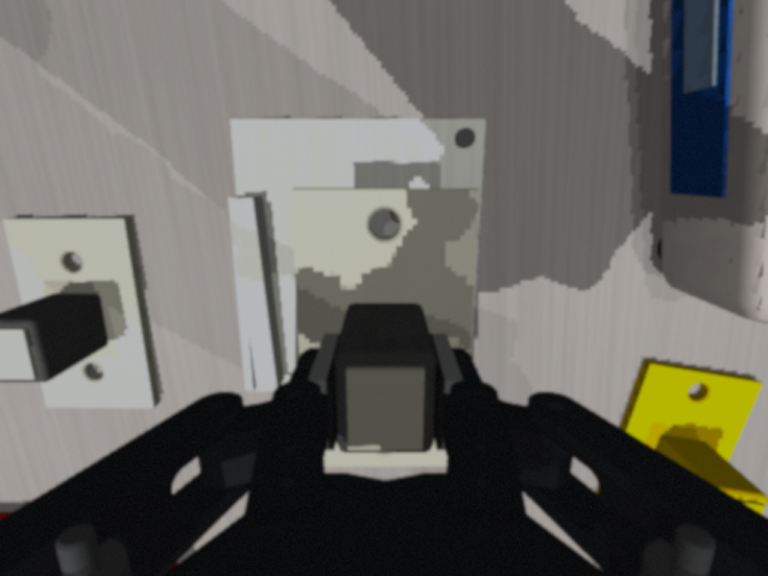

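Request:
{"method": "apply_moves", "body": {
  "dp": [
    [0,0,0.13],
    [0,0,0.13],
    [0,0,0],
    [0,0,0]
  ],
  "twist": [
    [-0.003,0.006,0.0015],
    [-0.003,0.006,0.0015],
    [0,0,0],
    [0,0,0]
  ],
  "jaw": [255,255,255,255]
}}

```text
clock: 8.7
tcp_pos: [0.5898, -0.2563, 0.2425]
orientation: [-3.137, 0.109, 0.006]
contact_force: [-0.5, -0.4, -2.5]
grip_width: 0.0292
```

```bash
python3 - <<'E'
from h import *
f=wrist(); np.save('w7.npy',f,allow_pickle=True)
crop(f,180,100,340,220,5,'w8.png')
plan([0.593,-0.2592,0.23],-4)
E
```

```text
now [ 0.5897 -0.2562  0.2425] yaw -3.97 tilt 0.26 F [-0.2  0.6 -2.3] w 0.029 t 8.75
rows 1
dp [[0.03, 0.023, 0.104]]
tw [-0.0011, 0.0019, 0.0002]
```

View pics/w8.png

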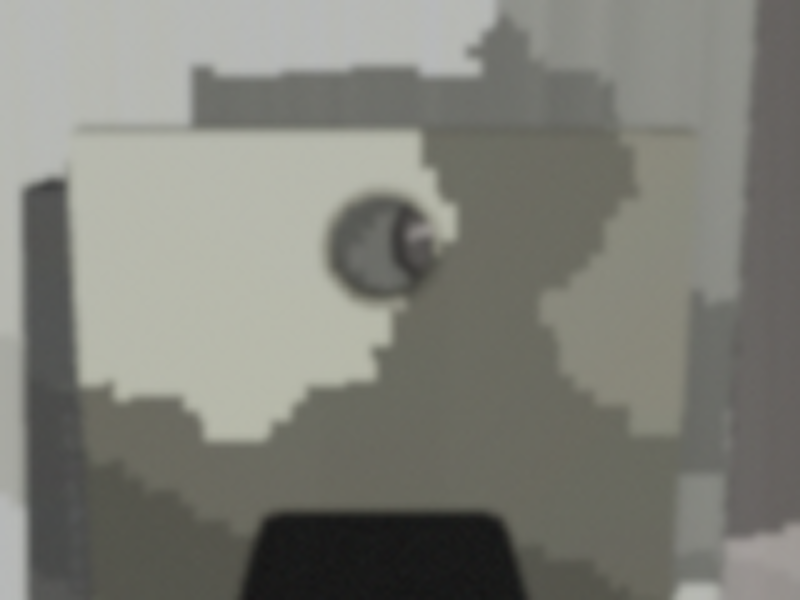

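```bash
python3 - <<'E'
from h import *
f=np.load('w7.npy',allow_pickle=True).item()
for z in (.19,.192): print('hole',tool_pt(f,256,149.4,z).round(4))
print('pin',tool_pt(f,264.8,148,.2165).round(4))
E
```

```text
hole [-0.001 -0.046  0.19 ]
hole [-0.001  -0.0457  0.192 ]
pin [ 0.0047 -0.0434  0.2165]
```

Request:
{"method": "apply_moves", "body": {
  "dp": [
    [0.045,0.022,0],
    [0,0,0],
    [0,0,0]
  ],
  "twist": [
    [-0.001,0.002,0],
    [0,0,0],
    [0,0,0]
  ],
  "jaw": [255,255,255]
}}

```text
clock: 9.05
tcp_pos: [0.5958, -0.2591, 0.2444]
orientation: [-3.14, 0.108, -0.004]
contact_force: [-1.1, -0.3, -2.7]
grip_width: 0.0294
```

```bash
python3 - <<'E'
from h import *
f=wrist(); np.save('w7.npy',f,allow_pickle=True)
crop(f,216,125,296,175,10,'w9.png')
plan([0.594,-0.2592,0.23],-4)
E
```

```text
now [ 0.5959 -0.2592  0.2445] yaw -3.93 tilt 0.19 F [-0.   0.1 -1.3] w 0.0291 t 9.1
rows 1
dp [[-0.016, 0.001, 0.12]]
tw [0.0, -0.0015, 0.0006]
```

View pics/w9.png

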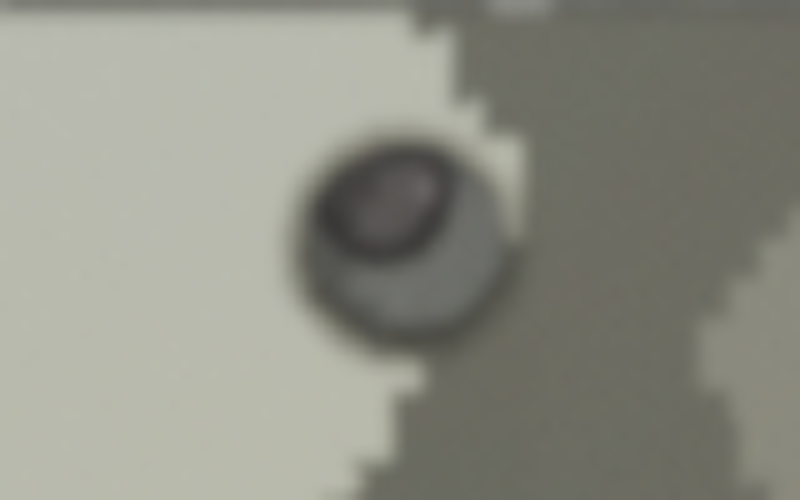

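```bash
python3 - <<'E'
from h import *
f=np.load('w7.npy',allow_pickle=True).item()
h=tool_pt(f,256.5,149,.192); print('hole',h)
p=tool_pt(f,254.6,145,.2445-.026); print('pin',p, 'move',(p-h)/.12)
E
```

```text
hole [-0.00070463 -0.04596847  0.192     ]
pin [-0.00195982 -0.04507329  0.2185    ] move [-0.01045995  0.0074598   0.22083333]
```

Request:
{"method": "apply_moves", "body": {
  "dp": [
    [-0.01,0.007,0.07],
    [0,0,0],
    [0,0,0],
    [0,0,0]
  ],
  "twist": [
    [0,-0.0015,0],
    [0,0,0],
    [0,0,0],
    [0,0,0]
  ],
  "jaw": [255,255,255,255]
}}

```text
clock: 9.5
tcp_pos: [0.5945, -0.2602, 0.2354]
orientation: [3.14, -0.108, -0.0]
contact_force: [-0.5, -0.2, -2.3]
grip_width: 0.0293
```

```bash
python3 - <<'E'
from h import *
f=wrist(); np.save('w7.npy',f,allow_pickle=True)
crop(f,216,125,296,175,10,'w10.png')
plan([0.595,-0.2600,0.23],-4)
E
```

```text
now [ 0.5946 -0.2602  0.2355] yaw -3.94 tilt 0.01 F [-0.4 -0.4 -2.8] w 0.029 t 9.55
rows 1
dp [[0.004, -0.002, 0.046]]
tw [0.0001, -0.0, 0.0005]
```

View pics/w10.png

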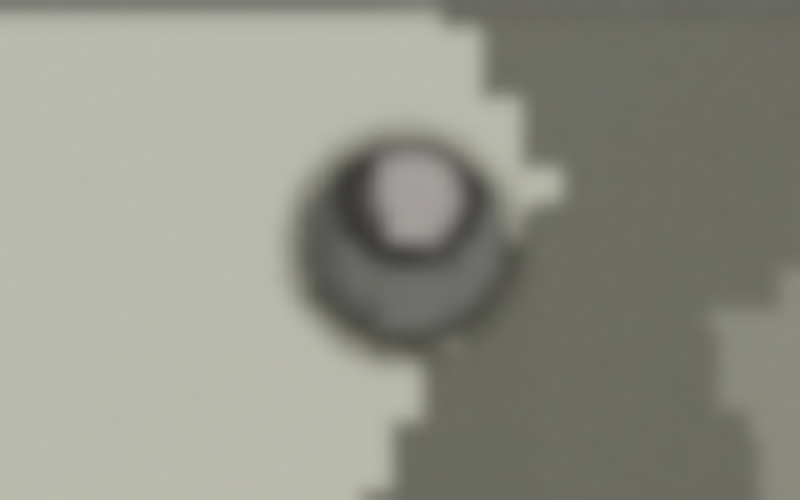

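```bash
python3 - <<'E'
from h import *
f=np.load('w7.npy',allow_pickle=True).item()
h=tool_pt(f,256.5,149,.192); print('hole',h)
p=tool_pt(f,257.5,144.8,.2355-.026); print('pin',p, 'move',(p-h)/.12)
E
```

```text
hole [-0.00070267 -0.04596853  0.192     ]
pin [-8.96194967e-05 -4.62632571e-02  2.09500000e-01] move [ 0.00510873 -0.00245604  0.14583333]
```

Request:
{"method": "apply_moves", "body": {
  "dp": [
    [0.004,-0.002,0.04],
    [0,0,0.04],
    [0,0,0.04],
    [0,0,0.04],
    [0,0,0.04],
    [0,0,0]
  ],
  "twist": [
    [0,0,0],
    [0,0,0],
    [0,0,0],
    [0,0,0],
    [0,0,0],
    [0,0,0]
  ],
  "jaw": [255,255,255,255,255,255]
}}

```text
clock: 10.15
tcp_pos: [0.5952, -0.26, 0.2096]
orientation: [3.14, -0.108, 0.001]
contact_force: [-1.1, 0.7, 3.5]
grip_width: 0.0295
```

```bash
python3 - <<'E'
from h import *
f=wrist(); np.save('w7.npy',f,allow_pickle=True)
crop(f,176,105,336,205,5,'w11.png')
plan([0.595,-0.2600,0.209],-4)
E
```

```text
now [ 0.5953 -0.26    0.2097] yaw -3.93 tilt 0.02 F [-0.2 -0.4 -1.6] w 0.0291 t 10.2
rows 1
dp [[-0.002, 0.0, 0.006]]
tw [0.0, -0.0002, 0.0006]
```

View pics/w11.png

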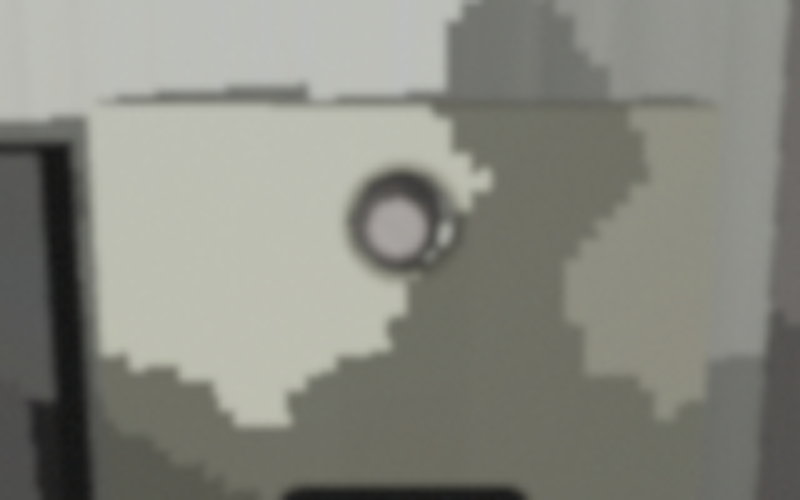

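Request:
{"method": "apply_moves", "body": {
  "dp": [
    [0,0,0.005],
    [0,0,0],
    [0,0,0],
    [0,0,0],
    [0,0,0],
    [0,0,0],
    [0,0,-0.2],
    [0,0,-0.3],
    [0,0,-0.3],
    [0,0,0]
  ],
  "twist": [
    [0,0,0],
    [0,0,0],
    [0,0,0],
    [0,0,0],
    [0,0,0],
    [0,0,0],
    [0,0,0],
    [0,0,0],
    [0,0,0],
    [0,0,0]
  ],
  "jaw": [255,0,0,0,0,0,0,0,0,0]
}}

```text
clock: 11.2
tcp_pos: [0.5954, -0.2603, 0.308]
orientation: [3.139, -0.108, -0.001]
contact_force: [0.7, -0.2, 0.3]
grip_width: 0.0853
```

```bash
python3 - <<'E'
from h import *
save('top','top12.png'); f=wrist(); crop(f,0,0,512,384,1.5,'w12.png')
plan([0.4045,-0.267,0.305],-3)
E
```

```text
now [ 0.5943 -0.259   0.3038] yaw -3.92 tilt 0.38 F [ 0.2  0.1 -0.3] w 0.0854 t 11.3
rows 5
dp [[-0.315, 0.035, -0.0], [-0.315, 0.034, -0.0], [-0.315, 0.033, -0.001], [-0.315, 0.032, -0.001], [-0.315, 0.031, -0.002]]
tw [-0.0002, 0.0006, -0.0015]
```

View pics/w12.png

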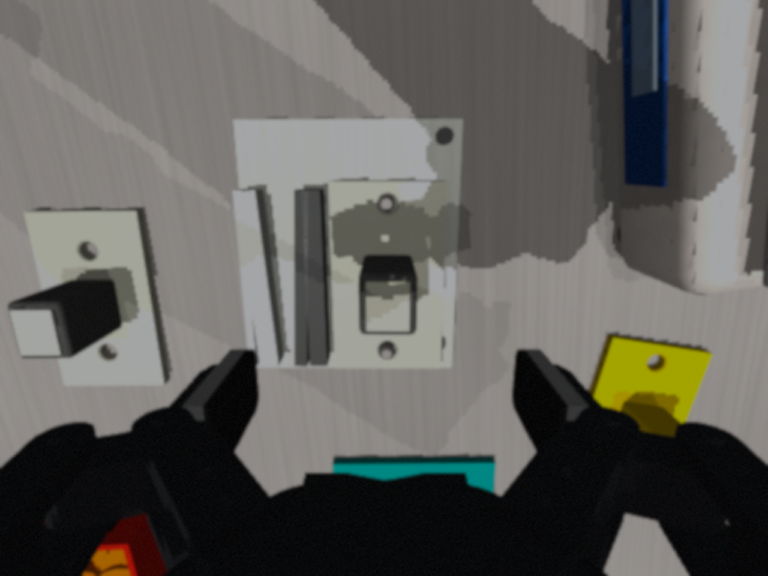

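View pics/top12.png

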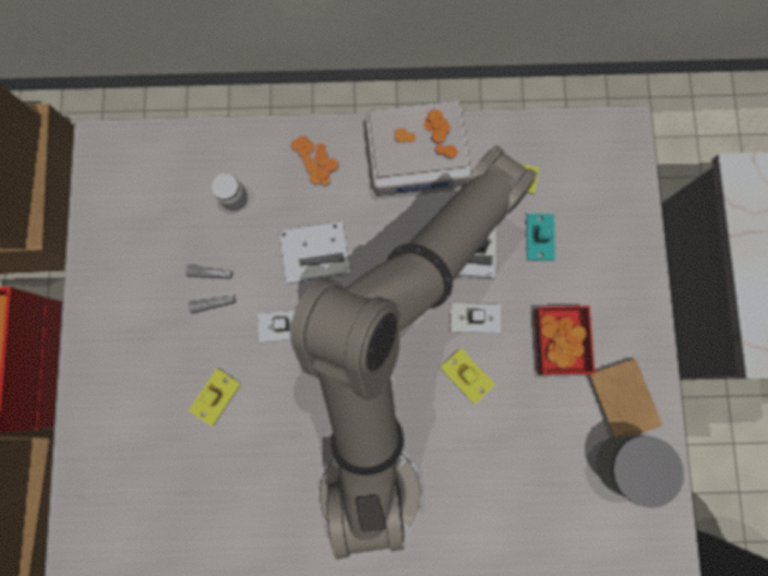

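Request:
{"method": "apply_moves", "body": {
  "dp": [
    [-0.315,0.03,0],
    [-0.315,0.03,0],
    [-0.315,0.03,0],
    [-0.315,0.03,0],
    [-0.3,0.03,0],
    [0,0,0],
    [0,0,0]
  ],
  "twist": [
    [0,0,-0.0015],
    [0,0,-0.0015],
    [0,0,-0.0015],
    [0,0,-0.0015],
    [0,0,-0.0015],
    [0,0,0],
    [0,0,0]
  ],
  "jaw": [0,0,0,0,0,0,0]
}}

```text
clock: 12.0
tcp_pos: [0.3971, -0.2615, 0.296]
orientation: [-3.133, 0.075, 0.031]
contact_force: [-0.2, 0.7, 1.4]
grip_width: 0.085
```

```bash
python3 - <<'E'
from h import *
f=wrist(); crop(f,0,0,512,384,1.5,'w13.png');np.save('w13.npy',f,allow_pickle=True)
plan([0.4045,-0.267,0.197],-3)
E
```

```text
now [ 0.3968 -0.2616  0.2958] yaw -2.76 tilt 1.28 F [-0.5  0.6 -0. ] w 0.0855 t 12.05
rows 3
dp [[0.028, 0.016, 0.274], [0.026, 0.015, 0.274], [0.024, 0.015, 0.274]]
tw [-0.0011, 0.0034, 0.0007]
```

View pics/w13.png

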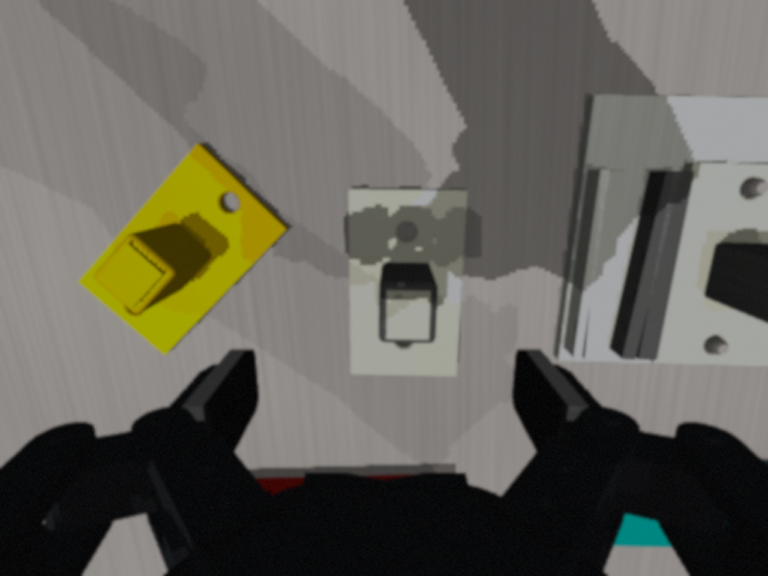

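```bash
python3 - <<'E'
from h import *
f=np.load('w13.npy',allow_pickle=True).item()
print(ray(f,408/1.5,315/1.5,.058))
print(ray(f,407/1.5,233/1.5,.008))
c=[ray(f,u/1.5,v/1.5,.008) for u,v in ((349,187),(468,191),(459,377),(351,375))]; print(np.array(c).round(4),np.mean(c,axis=0))
E
```

```text
[ 0.40321084 -0.26709286  0.058     ]
[ 0.40536743 -0.23242928  0.008     ]
[[ 0.3722 -0.2037  0.008 ]
 [ 0.4419 -0.2093  0.008 ]
 [ 0.4363 -0.3293  0.008 ]
 [ 0.3651 -0.3252  0.008 ]] [ 0.40389914 -0.26687635  0.008     ]
```

Request:
{"method": "apply_moves", "body": {
  "dp": [
    [0.02,0.015,0.27],
    [0.02,0.015,0.26],
    [0,0,0.2],
    [0,0,0],
    [0,0,0]
  ],
  "twist": [
    [-0.001,0.003,0.0007],
    [-0.001,0.003,0.0007],
    [-0.001,0.003,0.0007],
    [0,0,0],
    [0,0,0]
  ],
  "jaw": [0,0,0,0,0]
}}

```text
clock: 12.55
tcp_pos: [0.4062, -0.2646, 0.204]
orientation: [3.14, -0.073, -0.0]
contact_force: [-0.2, -0.3, 0.2]
grip_width: 0.0853
```

```bash
python3 - <<'E'
from h import *
plan([0.4045,-0.267,0.197],-3)
E
```

```text
now [ 0.4062 -0.2646  0.204 ] yaw -2.68 tilt 0.06 F [-0.2 -0.3  0.2] w 0.0853 t 12.55
rows 1
dp [[-0.013, 0.021, 0.058]]
tw [0.0005, 0.0001, 0.0027]
```

Request:
{"method": "apply_moves", "body": {
  "dp": [
    [-0.015,0.021,0.06],
    [0,0,0],
    [0,0,0],
    [0,0,0],
    [0,0,0],
    [0,0,0],
    [0,0,0],
    [0,0,0],
    [0,0,-0.2],
    [0,0,-0.3],
    [0,0,-0.3],
    [0,0,0]
  ],
  "twist": [
    [0,0,0.003],
    [0,0,0],
    [0,0,0],
    [0,0,0],
    [0,0,0],
    [0,0,0],
    [0,0,0],
    [0,0,0],
    [0,0,0],
    [0,0,0],
    [0,0,0],
    [0,0,0]
  ],
  "jaw": [0,0,255,255,255,255,255,255,255,255,255,255]
}}

```text
clock: 13.75
tcp_pos: [0.4046, -0.2667, 0.2968]
orientation: [3.14, -0.083, -0.002]
contact_force: [1.6, -0.2, -2.5]
grip_width: 0.0286
```

```bash
python3 - <<'E'
from h import *
f=wrist(); crop(f,0,0,512,384,1.5,'w14.png');np.save('w14.npy',f,allow_pickle=True)
plan([0.6025,0.115,0.29],7)
E
```

```text
now [ 0.4041 -0.2659  0.295 ] yaw -2.97 tilt 0.2 F [-0.3  0.8 -2.7] w 0.0292 t 13.8
rows 10
dp [[0.149, -0.326, 0.004], [0.154, -0.323, 0.004], [0.16, -0.32, 0.004], [0.165, -0.317, 0.004], [0.171, -0.314, 0.004], [0.176, -0.311, 0.004], [0.182, -0.308, 0.004], [0.187, -0.305, 0.004], [0.192, -0.302, 0.004], [0.198, -0.298, 0.004]]
tw [-0.0, 0.0002, -0.0083]
```

View pics/w14.png

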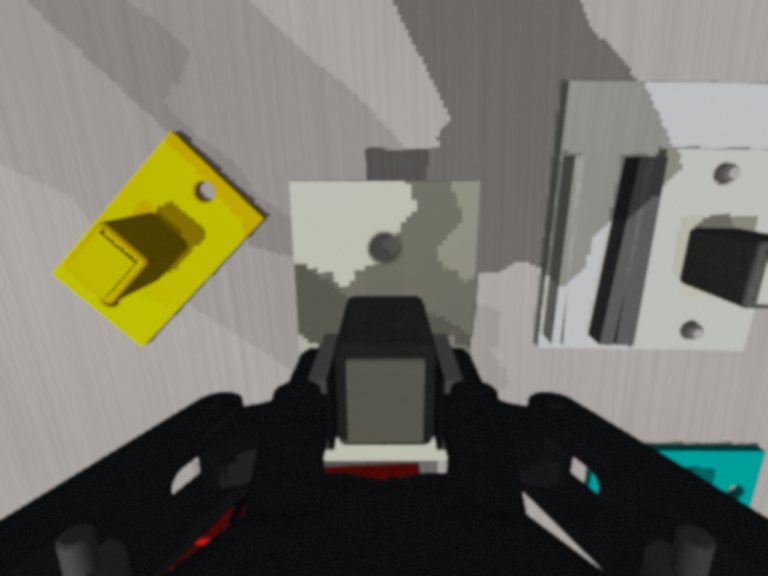

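Request:
{"method": "apply_moves", "body": {
  "dp": [
    [0.15,-0.33,0],
    [0.155,-0.32,0],
    [0.16,-0.32,0],
    [0.165,-0.32,0],
    [0.17,-0.315,0],
    [0.175,-0.31,0],
    [0.18,-0.31,0],
    [0.185,-0.305,0],
    [0.19,-0.3,0],
    [0.19,-0.27,0],
    [0,0,0],
    [0,0,0],
    [0,0,0]
  ],
  "twist": [
    [0,0,-0.0083],
    [0,0,-0.0083],
    [0,0,-0.0083],
    [0,0,-0.0083],
    [0,0,-0.0083],
    [0,0,-0.0083],
    [0,0,-0.0083],
    [0,0,-0.0083],
    [0,0,-0.0083],
    [0,0,-0.0083],
    [0,0,0],
    [0,0,0],
    [0,0,0]
  ],
  "jaw": [255,255,255,255,255,255,255,255,255,255,255,255,255]
}}

```text
clock: 15.1
tcp_pos: [0.5998, 0.1298, 0.2702]
orientation: [-3.134, -0.2, 0.051]
contact_force: [0.3, -0.8, -3.1]
grip_width: 0.0291
```

```bash
python3 - <<'E'
from h import *
f=wrist(); crop(f,0,0,512,384,1.5,'w15.png');np.save('w15.npy',f,allow_pickle=True)
plan([0.6025,0.115,0.243],7)
E
```

```text
now [0.5995 0.1291 0.2702] yaw 7.27 tilt 1.9 F [-0.9  0.4 -3.1] w 0.0287 t 15.15
rows 1
dp [[0.017, 0.12, 0.226]]
tw [-0.0013, 0.0158, 0.0022]
```

View pics/w15.png

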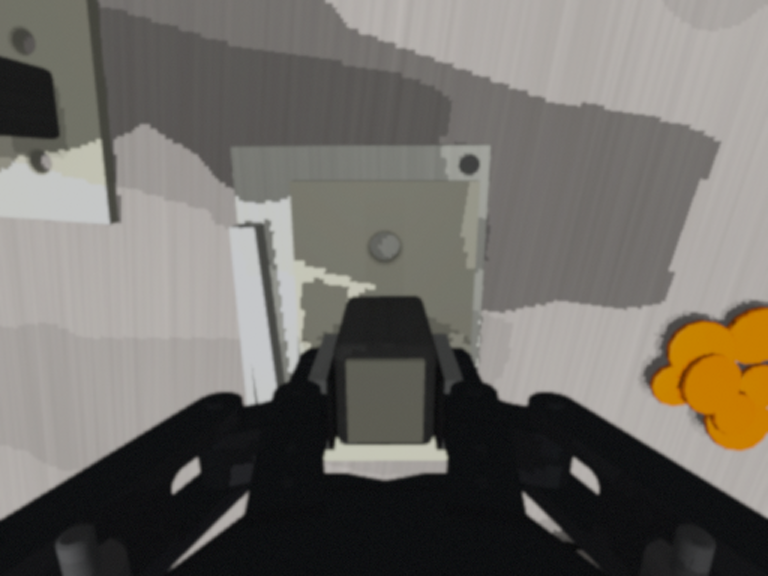

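Request:
{"method": "apply_moves", "body": {
  "dp": [
    [0.02,0.08,0.1],
    [0.0,0.05,0.1],
    [0,0,0],
    [0,0,0]
  ],
  "twist": [
    [-0.001,0.008,0.001],
    [0,0.007,0.001],
    [0,0,0],
    [0,0,0]
  ],
  "jaw": [255,255,255,255]
}}

```text
clock: 15.55
tcp_pos: [0.6018, 0.1086, 0.2449]
orientation: [3.136, 0.181, -0.005]
contact_force: [-0.7, -0.4, -3.0]
grip_width: 0.0293
```

```bash
python3 - <<'E'
from h import *
f=wrist(); crop(f,176,105,336,205,5,'w16.png');np.save('w16.npy',f,allow_pickle=True)
plan([0.6025,0.115,0.24],7)
E
```

```text
now [0.6017 0.1085 0.2449] yaw 6.62 tilt 0.21 F [-0.4 -0.3 -3.3] w 0.0294 t 15.6
rows 1
dp [[0.013, -0.053, 0.041]]
tw [0.0002, 0.0018, -0.0032]
```

View pics/w16.png

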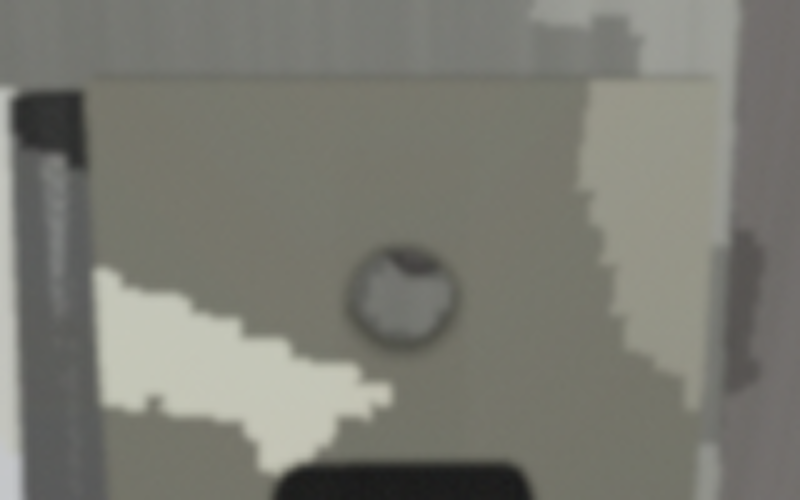

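```bash
python3 - <<'E'
from h import *
f=np.load('w16.npy',allow_pickle=True).item()
h=tool_pt(f,256.6,164.4,.192); print('hole',h)
p=tool_pt(f,258.4,151.8,.2449-.026); print('pin',p, 'move',(p-h)/.12)
# station yaw from screws/corners in w4
g=np.load('w4.npy',allow_pickle=True).item()
a=ray(g,445/1.5,130/1.5,.01);b=ray(g,436/1.5,302/1.5,.01);d=a-b;print(a,b,np.degrees(np.arctan2(-d[0],d[1])))
for A,B in (((274,114),(460,117)),((284,322),(448,325)),((460,117),(448,325))):
    a=ray(g,A[0]/1.5,A[1]/1.5,.01);b=ray(g,B[0]/1.5,B[1]/1.5,.01);d=b-a;print(a.round(4),b.round(4),np.degrees(np.arctan2(d[1],d[0])))
E
```

```text
hole [-0.00063513 -0.03730652  0.192     ]
pin [ 0.00054389 -0.04069602  0.2189    ] move [ 0.00982513 -0.02824577  0.22416667]
[0.62497347 0.20205368 0.01      ] [0.64213071 0.07297376 0.01      ] 7.571343932564099
[0.5021 0.1943 0.01  ] [0.634  0.2123 0.01  ] 7.795647888964795
[0.5233 0.0378 0.01  ] [0.6553 0.0551 0.01  ] 7.49235191292883
[0.634  0.2123 0.01  ] [0.6553 0.0551 0.01  ] -82.25825771136306
```

Request:
{"method": "apply_moves", "body": {
  "dp": [
    [0.013,-0.027,0.03],
    [0,0,0.03],
    [0,0,0],
    [0,0,0]
  ],
  "twist": [
    [0,0.002,-0.0085],
    [0,0,0],
    [0,0,0],
    [0,0,0]
  ],
  "jaw": [255,255,255,255]
}}

```text
clock: 16.0
tcp_pos: [0.6033, 0.113, 0.2385]
orientation: [-3.133, -0.213, -0.004]
contact_force: [-0.2, -0.3, -2.0]
grip_width: 0.0295
```

```bash
python3 - <<'E'
from h import *
f=wrist(); crop(f,216,140,296,190,10,'w17.png');np.save('w17.npy',f,allow_pickle=True)
plan([0.6025,0.112,0.24],7.7)
E
```

```text
now [0.6033 0.113  0.2385] yaw 7.79 tilt 0.14 F [-0.6 -0.4 -2.5] w 0.029 t 16.05
rows 1
dp [[-0.007, 0.008, -0.013]]
tw [-0.0004, -0.0011, 0.0007]
```

View pics/w17.png

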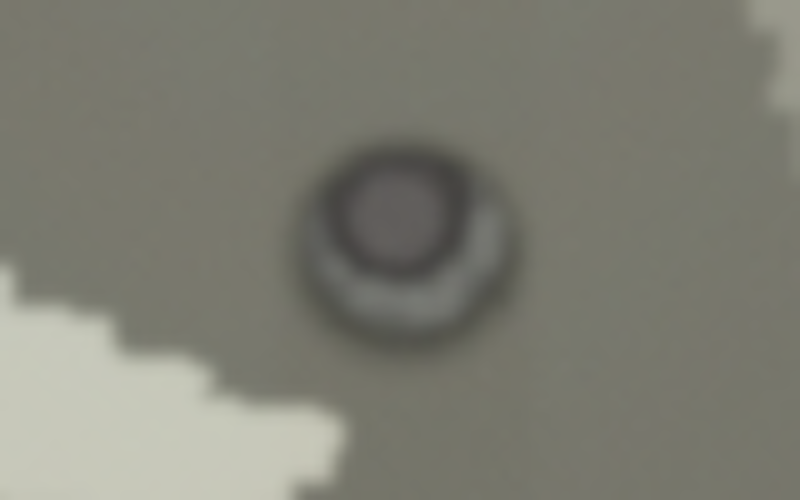

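```bash
python3 - <<'E'
from h import *
f=np.load('w17.npy',allow_pickle=True).item()
h=tool_pt(f,216+40.6,140+24.5,.192); print('hole',h)
p=tool_pt(f,216+39.8,140+21.3,.2385-.026); print('pin',p, 'move',(p-h)/.12)
E
```

```text
hole [-0.000637   -0.03726169  0.192     ]
pin [-0.00115509 -0.03550459  0.2125    ] move [-0.00431734  0.01464253  0.17083333]
```

Request:
{"method": "apply_moves", "body": {
  "dp": [
    [-0.004,0.014,0.03],
    [0,0,0.04],
    [0,0,0.04],
    [0,0,0.04],
    [0,0,0.04],
    [0,0,0.04],
    [0,0,0]
  ],
  "twist": [
    [0,-0.001,0.001],
    [0,0,0],
    [0,0,0],
    [0,0,0],
    [0,0,0],
    [0,0,0],
    [0,0,0]
  ],
  "jaw": [255,255,255,255,255,255,255]
}}

```text
clock: 16.75
tcp_pos: [0.6033, 0.1112, 0.2097]
orientation: [-3.133, -0.21, -0.0]
contact_force: [-0.5, -0.5, 3.9]
grip_width: 0.0288
```

```bash
python3 - <<'E'
from h import *
f=wrist(); crop(f,176,105,336,205,5,'w18.png');np.save('w18.npy',f,allow_pickle=True)
plan([0.6025,0.112,0.209],7.7)
E
```

```text
now [0.6033 0.1112 0.2097] yaw 7.66 tilt 0.09 F [-0.6  0.5  2.9] w 0.0287 t 16.8
rows 1
dp [[-0.006, -0.008, 0.006]]
tw [-0.0007, -0.0001, -0.0003]
```

View pics/w18.png

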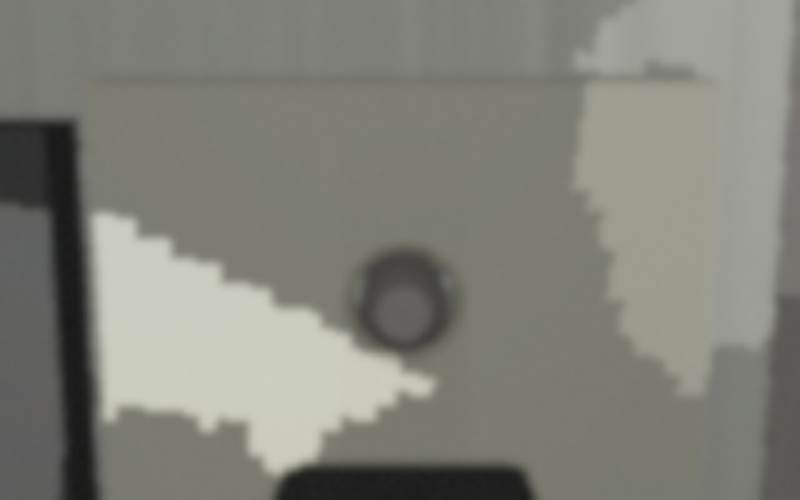

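Request:
{"method": "apply_moves", "body": {
  "dp": [
    [0,0,0.005],
    [0,0,0],
    [0,0,0],
    [0,0,0],
    [0,0,0],
    [0,0,0],
    [0,0,-0.2],
    [0,0,-0.3],
    [0,0,-0.3],
    [0,0,0],
    [0,0,0]
  ],
  "twist": [
    [0,0,0],
    [0,0,0],
    [0,0,0],
    [0,0,0],
    [0,0,0],
    [0,0,0],
    [0,0,0],
    [0,0,0],
    [0,0,0],
    [0,0,0],
    [0,0,0]
  ],
  "jaw": [255,0,0,0,0,0,0,0,0,0,0]
}}

```text
clock: 17.9
tcp_pos: [0.6035, 0.1111, 0.3076]
orientation: [-3.133, -0.21, 0.0]
contact_force: [-0.4, -0.2, -0.1]
grip_width: 0.0855
```

```bash
python3 - <<'E'
from h import *
f=wrist(); np.save('w19.npy',f,allow_pickle=True)
crop(f,100,60,360,260,3,'w19.png')
plan([0.5,0.31,0.33],0)
E
```

```text
now [0.6039 0.1109 0.3077] yaw 7.64 tilt 0.07 F [ 0.4 -0.8  0.9] w 0.0852 t 17.95
rows 6
dp [[-0.106, -0.293, -0.031], [-0.113, -0.291, -0.031], [-0.119, -0.288, -0.031], [-0.125, -0.286, -0.031], [-0.132, -0.283, -0.031], [-0.138, -0.28, -0.031]]
tw [-0.0001, -0.0, 0.0106]
```

View pics/w19.png

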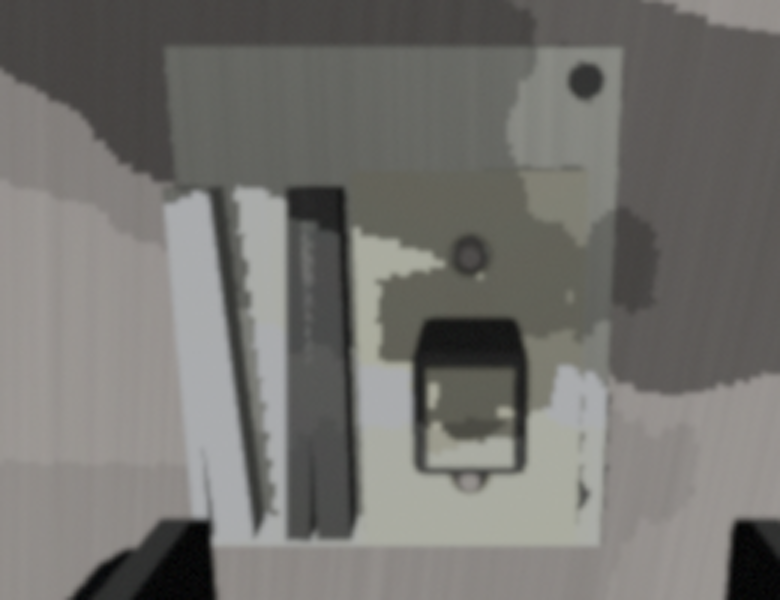

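```bash
python3 - <<'E'
from h import *
f=np.load('w19.npy',allow_pickle=True).item()
S=np.array([.603,.1135]);a=np.radians(7.65);R=np.array([[np.cos(a),np.sin(a)],[-np.sin(a),np.cos(a)]])
for n,u,v,z in [('railR open',213,190,.026),('railL open',165,192,.026),('railR end',255,533,.026),('barL open',288,187,.026),('barM open',322,187,.026),('barR open',345,187,.026),('barL end',288,538,.026),('barM end',313,538,.026),('barR end',355,538,.018),('pin',470,256,.026),('plateTL',350,170,.018)]:
    X=ray(f,100+u/3,60+v/3,z); print(n,(R@(X[:2]-S)*1e3).round(1))
E
```

```text
railR open [-73.9  54.1]
railL open [-87.7  53.5]
railR end [-68.9 -52.6]
barL open [-52.4  54.9]
barM open [-42.7  54.9]
barR open [-36.1  54.9]
barL end [-58.5 -54.3]
barM end [-50.5 -54.3]
barR end [-38.3 -58.1]
pin [-0.4 35.4]
plateTL [-35.6  59.5]
```

Request:
{"method": "apply_moves", "body": {
  "dp": [
    [-0.11,-0.29,-0.03],
    [-0.11,-0.29,-0.03],
    [-0.12,-0.29,-0.03],
    [-0.125,-0.29,-0.03],
    [-0.13,-0.28,-0.03],
    [-0.13,-0.27,-0.03],
    [0,0,0],
    [0,0,0],
    [0,0,0]
  ],
  "twist": [
    [0,0,0.0106],
    [0,0,0.0106],
    [0,0,0.0106],
    [0,0,0.0106],
    [0,0,0.0106],
    [0,0,0.0106],
    [0,0,0],
    [0,0,0],
    [0,0,0]
  ],
  "jaw": [0,0,0,0,0,0,0,0,0]
}}

```text
clock: 18.85
tcp_pos: [0.4958, 0.3143, 0.3192]
orientation: [3.131, -0.013, -0.016]
contact_force: [-0.3, -0.4, -0.5]
grip_width: 0.0853
```

```bash
python3 - <<'E'
from h import *
f=wrist(); np.save('w20.npy',f,allow_pickle=True)
crop(f,0,0,512,384,1.5,'w20.png')
crop(f,150,0,350,180,4,'w20z.png')
plan([0.5,0.31,0.33],0)
E
```

```text
now [0.496  0.3137 0.3192] yaw -0.54 tilt 0.84 F [-0.2  0.1 -0.4] w 0.0855 t 18.9
rows 1
dp [[0.032, 0.032, -0.09]]
tw [0.005, 0.005, -0.0045]
```

View pics/w20.png

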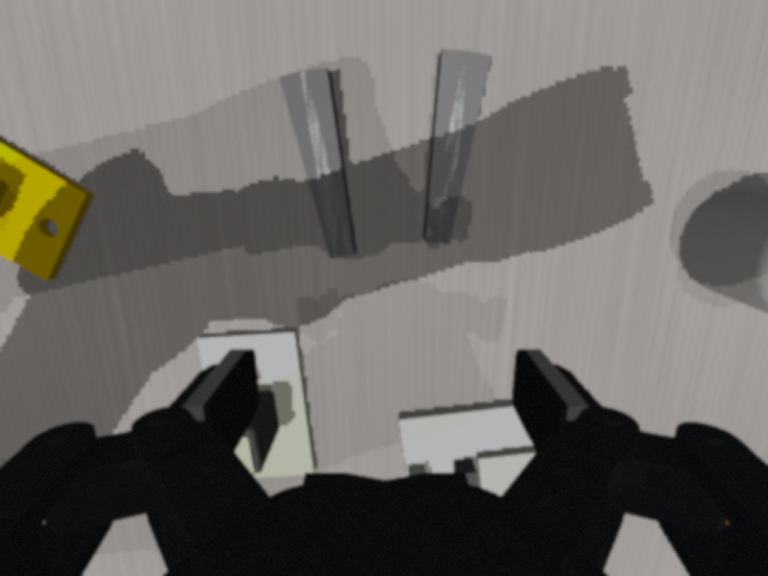

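View pics/w20z.png

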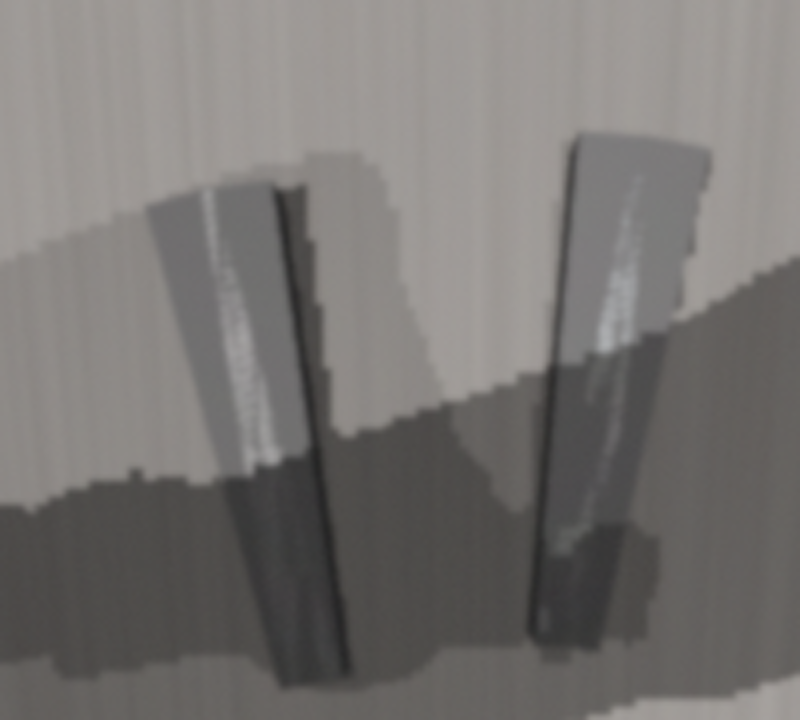

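```bash
cat >> h.py <<'E'
def wedge(f,butt,thin,z=.02,tf=lambda u,v:(u,v)):
    b=np.mean([ray(f,*tf(*q),z) for q in butt],axis=0); t=np.mean([ray(f,*tf(*q),z) for q in thin],axis=0)
    w=[np.linalg.norm(ray(f,*tf(*q[0]),z)-ray(f,*tf(*q[1]),z))*1e3 for q in (butt,thin)]
    d=b-t; c=(b+t)/2; yaw=np.degrees(np.arctan2(-d[0],d[1])); u=d/np.linalg.norm(d)
    print('len',np.linalg.norm(d).round(4),'w',np.round(w,1),'c',c.round(4),'yaw',yaw.round(2),'grip+25',(c+.025*u).round(4))
E
python3 - <<'E'
from h import *
f=np.load('w20.npy',allow_pickle=True).item()
tf=lambda u,v:(150+u/4,v/4)
wedge(f,((577,135),(708,148)),((532,635),(600,650)),tf=tf)
wedge(f,((147,207),(275,183)),((283,685),(345,672)),tf=tf)
E
```

```text
len 0.1077 w [27.8 16.6] c [0.532  0.3853 0.02  ] yaw -7.13 grip+25 [0.5351 0.4101 0.02  ]
len 0.1074 w [28.1 15.3] c [0.456  0.3765 0.02  ] yaw 9.85 grip+25 [0.4517 0.4011 0.02  ]
```

```bash
python3 - <<'E'
from h import *
plan([0.535,0.410,0.22],-7.1)
E
```

```text
now [0.496  0.3137 0.3192] yaw -0.54 tilt 0.84 F [-0.2  0.1 -0.4] w 0.0855 t 18.9
rows 4
dp [[0.081, -0.204, 0.204], [0.075, -0.205, 0.204], [0.069, -0.207, 0.205], [0.062, -0.208, 0.206]]
tw [0.0013, 0.0012, 0.0137]
```

Request:
{"method": "apply_moves", "body": {
  "dp": [
    [0.08,-0.2,0.2],
    [0.075,-0.2,0.2],
    [0.07,-0.2,0.2],
    [0.06,-0.2,0.2],
    [0,0,0],
    [0,0,0],
    [0,0,0]
  ],
  "twist": [
    [0.0013,0.0012,0.0137],
    [0.0013,0.0012,0.0137],
    [0.0013,0.0012,0.0137],
    [0.0013,0.0012,0.0137],
    [0,0,0],
    [0,0,0],
    [0,0,0]
  ],
  "jaw": [110,110,110,110,110,110,110]
}}

```text
clock: 19.6
tcp_pos: [0.5431, 0.3985, 0.2186]
orientation: [3.13, -0.228, 0.004]
contact_force: [0.0, 0.2, 0.3]
grip_width: 0.0485
```

```bash
python3 - <<'E'
from h import *
f=wrist(); np.save('w21.npy',f,allow_pickle=True)
crop(f,0,0,512,384,1.5,'w21.png')
plan([0.535,0.410,0.178],-7.1)
E
```

```text
now [0.5434 0.398  0.219 ] yaw -8.36 tilt 0.26 F [ 0.2  0.5 -0.5] w 0.0482 t 19.65
rows 1
dp [[-0.085, -0.089, 0.341]]
tw [0.0013, -0.0017, -0.0105]
```

View pics/w21.png

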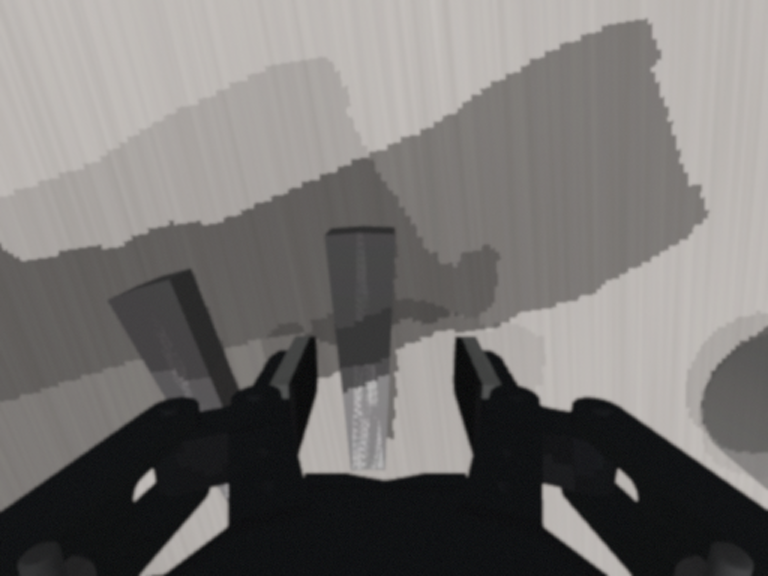

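```bash
python3 - <<'E'
from h import *
f=np.load('w21.npy',allow_pickle=True).item()
tf=lambda u,v:(u/1.5,v/1.5)
wedge(f,((327,235),(394,234)),((351,468),(385,468)),tf=tf)
plan([0.535,0.412,0.178],-7.1,vmax=.025)
E
```

```text
len 0.1084 w [26.3 15.7] c [0.5325 0.3859 0.02  ] yaw -7.35 grip+25 [0.5357 0.4107 0.02  ]
now [0.5434 0.398  0.219 ] yaw -8.36 tilt 0.26 F [ 0.2  0.5 -0.5] w 0.0482 t 19.65
rows 2
dp [[-0.044, -0.053, 0.171], [-0.043, -0.053, 0.171]]
tw [0.0006, -0.0009, -0.0052]
```

Request:
{"method": "apply_moves", "body": {
  "dp": [
    [-0.045,-0.055,0.1],
    [-0.04,-0.05,0.14],
    [0,0,0.08],
    [0,0,0],
    [0,0,0]
  ],
  "twist": [
    [0,-0.001,-0.005],
    [0,-0.001,-0.005],
    [0,0,0],
    [0,0,0],
    [0,0,0]
  ],
  "jaw": [110,110,110,110,110]
}}

```text
clock: 20.15
tcp_pos: [0.5344, 0.4116, 0.1792]
orientation: [3.135, -0.195, -0.001]
contact_force: [0.3, -0.0, 0.2]
grip_width: 0.0487
```

```bash
python3 - <<'E'
from h import *
plan([0.5354,0.411,0.178],-7.2,vmax=.025)
E
```

```text
now [0.5344 0.4116 0.1792] yaw -7.13 tilt 0.05 F [ 0.3 -0.   0.2] w 0.0487 t 20.15
rows 1
dp [[0.009, 0.004, 0.01]]
tw [0.0003, 0.0002, 0.0006]
```

Good. Close and lift.

Request:
{"method": "apply_moves", "body": {
  "dp": [
    [0.005,0,0.008],
    [0,0,0],
    [0,0,0],
    [0,0,0],
    [0,0,0],
    [0,0,0],
    [0,0,0],
    [0,0,-0.2],
    [0,0,-0.3],
    [0,0,0],
    [0,0,0]
  ],
  "twist": [
    [0,0,0],
    [0,0,0],
    [0,0,0],
    [0,0,0],
    [0,0,0],
    [0,0,0],
    [0,0,0],
    [0,0,0],
    [0,0,0],
    [0,0,0],
    [0,0,0]
  ],
  "jaw": [110,255,255,255,255,255,255,255,255,255,255]
}}

```text
clock: 21.25
tcp_pos: [0.535, 0.4108, 0.2398]
orientation: [3.133, -0.197, -0.002]
contact_force: [-0.2, 0.1, -1.5]
grip_width: 0.0234
```

```bash
python3 - <<'E'
from h import *
f=wrist(); np.save('w22.npy',f,allow_pickle=True)
crop(f,130,100,390,300,3,'w22.png')
S=np.array([.603,.1135]);a=np.radians(7.65);c,s=np.cos(a),np.sin(a)
def W(x,y): return (S+np.array([c*x-s*y,s*x+c*y])).round(4)
print('slot tcp',W(-.064,.090), W(-.064,.083))
p=W(-.064,.090)
plan([p[0],p[1],0.24],7.65)
E
```

```text
slot tcp [0.5276 0.1942] [0.5285 0.1872]
now [0.5354 0.4109 0.2402] yaw -7.18 tilt 0.09 F [ 1.  -0.6 -0.8] w 0.0234 t 21.3
rows 5
dp [[0.032, 0.36, 0.001], [0.014, 0.361, 0.001], [-0.005, 0.361, 0.001], [-0.024, 0.361, 0.0], [-0.042, 0.359, 0.0]]
tw [0.0001, 0.0001, -0.0247]
```

View pics/w22.png

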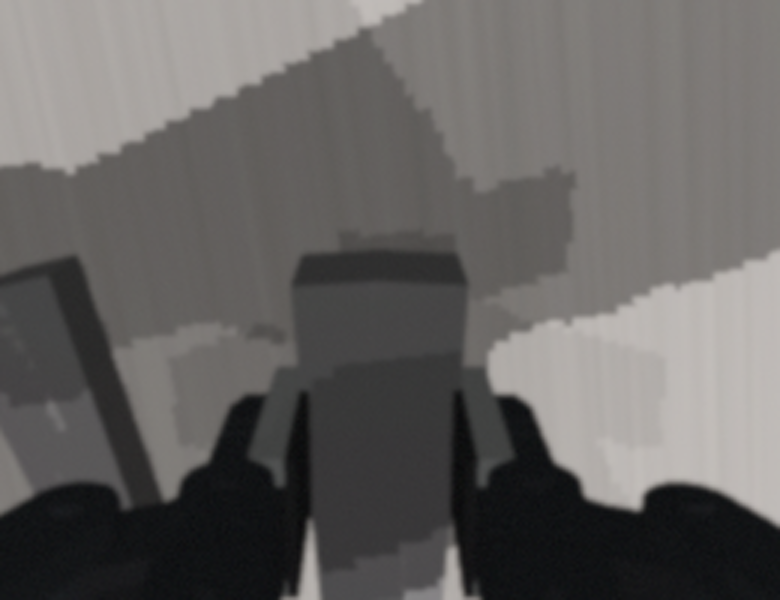

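```bash
python3 - <<'E'
from h import *
f=np.load('w22.npy',allow_pickle=True).item()
for u in (293,380,467): print(tool_pt(f,130+u/3,100+284/3,.158).round(4))
E
```

```text
[-0.014  -0.0293  0.158 ]
[-0.0006 -0.0293  0.158 ]
[ 0.0128 -0.0293  0.158 ]
```

```bash
cat >> h.py <<'E'
def stn(i):
    return (np.array([.603,.1135]),7.65) if i==1 else (np.array([.5946,-.2612]),-3.93)
def W(i,x,y):
    S,a=stn(i);a=np.radians(a);c,s=np.cos(a),np.sin(a); return S+np.array([c*x-s*y,s*x+c*y])
def L(i,X):
    S,a=stn(i);a=np.radians(a);c,s=np.cos(a),np.sin(a); return np.array([[c,s],[-s,c]])@(np.asarray(X)[:2]-S)
E
python3 - <<'E'
from h import *
p=W(1,-.064,.110)
plan([p[0],p[1],0.24],7.65)
E
```

```text
now [0.5354 0.4109 0.2402] yaw -7.18 tilt 0.09 F [ 1.  -0.6 -0.8] w 0.0234 t 21.3
rows 5
dp [[0.024, 0.328, 0.001], [0.007, 0.329, 0.001], [-0.01, 0.329, 0.001], [-0.027, 0.328, 0.0], [-0.044, 0.326, 0.0]]
tw [0.0001, 0.0001, -0.0247]
```

Request:
{"method": "apply_moves", "body": {
  "dp": [
    [0.02,0.3,0],
    [0.01,0.31,0],
    [-0.01,0.31,0],
    [-0.03,0.31,0],
    [-0.04,0.27,0],
    [0,0,0],
    [0,0,0],
    [0,0,0]
  ],
  "twist": [
    [0,0,-0.0245],
    [0,0,-0.0245],
    [0,0,-0.0245],
    [0,0,-0.0245],
    [0,0,-0.024],
    [0,0,0],
    [0,0,0],
    [0,0,0]
  ],
  "jaw": [255,255,255,255,255,255,255,255]
}}

```text
clock: 22.1
tcp_pos: [0.5225, 0.2253, 0.2334]
orientation: [3.128, 0.225, -0.012]
contact_force: [0.4, 0.8, -0.7]
grip_width: 0.0237
```

```bash
python3 - <<'E'
from h import *
f=wrist(); crop(f,0,0,512,384,1.5,'w23.png')
o=r.get_obs(); print(L(1,o['tcp_pos']))
p=W(1,-.064,.110)
plan([p[0],p[1],0.205],7.65)
E
```

```text
[-0.06485774  0.12217045]
now [0.5225 0.2259 0.2334] yaw 8.28 tilt 0.53 F [-0.4  0.5 -0.8] w 0.0231 t 22.15
rows 1
dp [[0.008, 0.1, 0.237]]
tw [0.0021, 0.0039, 0.0052]
```

View pics/w23.png

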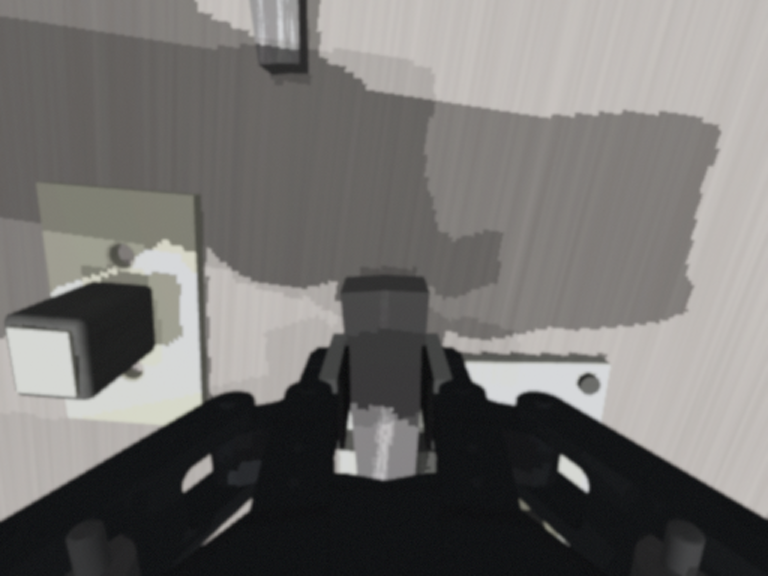

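Request:
{"method": "apply_moves", "body": {
  "dp": [
    [0.008,0.1,0.12],
    [0,0,0.1],
    [0,0,0],
    [0,0,0]
  ],
  "twist": [
    [0.002,0.004,0.005],
    [0,0,0],
    [0,0,0],
    [0,0,0]
  ],
  "jaw": [255,255,255,255]
}}

```text
clock: 22.55
tcp_pos: [0.5249, 0.2195, 0.2053]
orientation: [-3.132, -0.221, -0.001]
contact_force: [-0.2, 0.8, -0.9]
grip_width: 0.023
```

```bash
python3 - <<'E'
from h import *
o=r.get_obs(); print(L(1,o['tcp_pos']))
p=W(1,-.0635,.109)
plan([p[0],p[1],0.190],7.65)
E
```

```text
[-0.06324959  0.11542138]
now [0.5249 0.2195 0.2053] yaw 8.05 tilt 0.08 F [-0.2  0.8 -0.9] w 0.023 t 22.55
rows 1
dp [[-0.003, 0.054, 0.127]]
tw [-0.0006, -0.0002, 0.0034]
```

Request:
{"method": "apply_moves", "body": {
  "dp": [
    [-0.002,0.055,0],
    [0,0,0.05],
    [0,0,0.05],
    [0,0,0.03],
    [0,0,0],
    [0,0,0]
  ],
  "twist": [
    [0,0,0.003],
    [0,0,0],
    [0,0,0],
    [0,0,0],
    [0,0,0],
    [0,0,0]
  ],
  "jaw": [255,255,255,255,255,255]
}}

```text
clock: 23.15
tcp_pos: [0.5259, 0.2143, 0.1892]
orientation: [-3.132, -0.214, -0.002]
contact_force: [0.0, 0.7, -0.5]
grip_width: 0.0234
```

```bash
python3 - <<'E'
from h import *
o=r.get_obs(); print(L(1,o['tcp_pos']))
p=W(1,-.0635,.109)
plan([p[0],p[1],0.189],7.65)
f=save('side','s24.png')
c=cv2.cvtColor(f['color'],cv2.COLOR_RGB2BGR)[100:200,170:300]; cv2.imwrite('pics/s24z.png',cv2.resize(c,None,fx=5,fy=5,interpolation=cv2.INTER_CUBIC))
E
```

```text
[-0.06303437  0.11017072]
now [0.5259 0.2143 0.1892] yaw 7.8 tilt 0.16 F [ 0.   0.7 -0.5] w 0.0234 t 23.15
rows 1
dp [[-0.004, 0.01, 0.001]]
tw [-0.0012, -0.0007, 0.0013]
```

View pics/s24z.png

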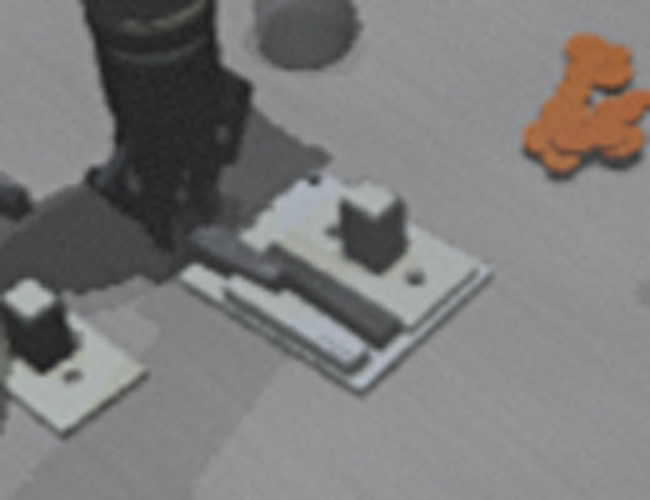

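Request:
{"method": "apply_moves", "body": {
  "dp": [
    [-0.004,0.04,0.003],
    [0,0.04,0.003],
    [0,0.04,0],
    [0,0.04,0],
    [0,0.04,0],
    [0,0.02,0],
    [0,0,0]
  ],
  "twist": [
    [0,0,0.0013],
    [0,0,0],
    [0,0,0],
    [0,0,0],
    [0,0,0],
    [0,0,0],
    [0,0,0]
  ],
  "jaw": [255,255,255,255,255,255,255]
}}

```text
clock: 23.9
tcp_pos: [0.5293, 0.1854, 0.1891]
orientation: [-3.131, -0.207, -0.003]
contact_force: [-0.4, 0.4, -0.1]
grip_width: 0.0236
```

```bash
python3 - <<'E'
from h import *
o=r.get_obs(); print(L(1,o['tcp_pos']),o['contact_force'])
p=W(1,-.0635,.077)
plan([p[0],p[1],0.188],7.65)
f=wrist();crop(f,0,0,512,384,1.5,'w25.png')
E
```

```text
[-0.06350218  0.08108191] [-0.38997839  0.36738915 -0.12406653]
now [0.5293 0.1854 0.1891] yaw 7.58 tilt 0.22 F [-0.4  0.4 -0.1] w 0.0236 t 23.9
rows 1
dp [[0.0, 0.034, 0.009]]
tw [-0.0015, -0.001, -0.0006]
```

View pics/w25.png

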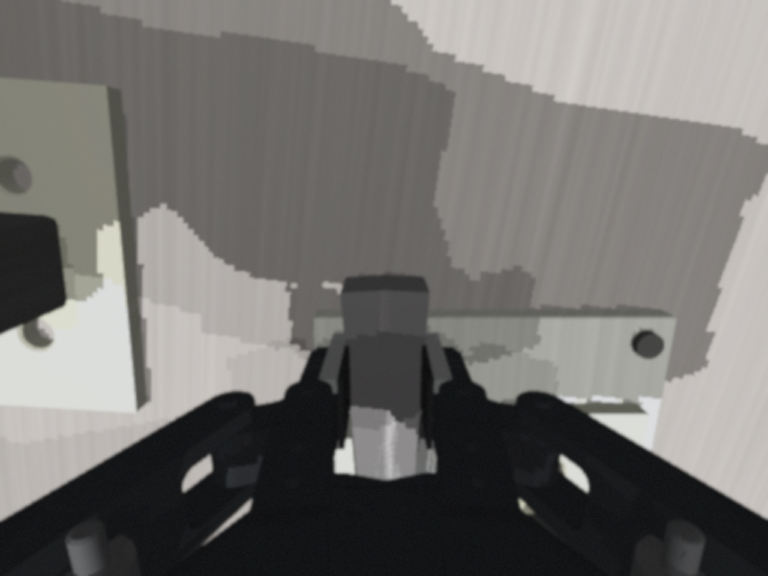

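Request:
{"method": "apply_moves", "body": {
  "dp": [
    [0,0,0.01],
    [0,0.03,0],
    [0,0.03,0],
    [0,0.01,0],
    [0,0,0]
  ],
  "twist": [
    [-0.001,-0.001,0],
    [0,0,0],
    [0,0,0],
    [0,0,0],
    [0,0,0]
  ],
  "jaw": [255,255,255,255,255]
}}

```text
clock: 24.45
tcp_pos: [0.5306, 0.178, 0.189]
orientation: [-3.132, -0.209, -0.0]
contact_force: [-1.4, 0.0, 1.5]
grip_width: 0.0235
```

```bash
python3 - <<'E'
from h import *
o=r.get_obs(); print(L(1,o['tcp_pos']),o['contact_force'])
f=wrist();crop(f,0,0,512,384,1.5,'w26.png')
for u in (343,386,429): print(tool_pt(f,u/1.5,291/1.5,.158).round(4))
E
```

```text
[-0.06313617  0.07356304] [-1.35465738  0.00577989  1.54804838]
[-0.0136 -0.0298  0.158 ]
[-0.0003 -0.0298  0.158 ]
[ 0.013  -0.0298  0.158 ]
```

View pics/w26.png

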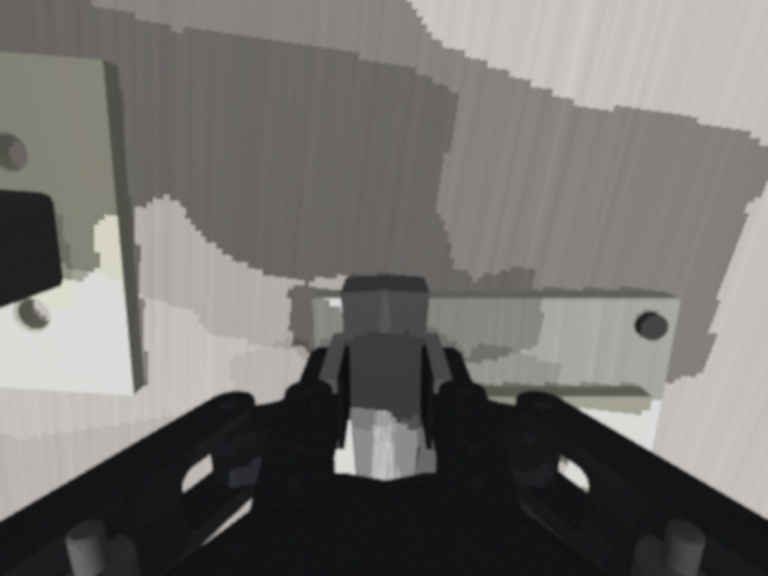

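Request:
{"method": "apply_moves", "body": {
  "dp": [
    [0,0,0],
    [0,0,0],
    [0,0,0],
    [0,0,0],
    [0,0,-0.2],
    [0,0,-0.2],
    [0,-0.2,-0.1],
    [0,-0.25,0],
    [0,0,0],
    [0,0,0],
    [0,0,0],
    [0,0,0]
  ],
  "twist": [
    [0,0,0],
    [0,0,0],
    [0,0,0],
    [0,0,0],
    [0,0,0],
    [0,0,0],
    [0,0,0],
    [0,0,0],
    [0,0,0],
    [0,0,0],
    [0,0,0],
    [0,0,0]
  ],
  "jaw": [110,110,110,110,110,110,255,255,255,255,255,255]
}}

```text
clock: 25.7
tcp_pos: [0.5239, 0.231, 0.251]
orientation: [-3.134, -0.205, -0.001]
contact_force: [-0.1, -0.4, 0.7]
grip_width: 0.0001
```

```bash
python3 - <<'E'
from h import *
o=r.get_obs(); print(L(1,o['tcp_pos']),o['contact_force'])
f=wrist();crop(f,0,0,512,384,1.5,'w27.png'); np.save('w27.npy',f,allow_pickle=True)
p=W(1,-.064,.127)
plan([p[0],p[1],0.19],7.65)
f=r.grab_frame('side');c=cv2.cvtColor(f['color'],cv2.COLOR_RGB2BGR)[100:200,170:300]; cv2.imwrite('pics/s27z.png',cv2.resize(c,None,fx=5,fy=5,interpolation=cv2.INTER_CUBIC))
E
```

```text
[-0.06275643  0.12697238] [-0.06318405 -0.41942181  0.71150493]
now [0.5239 0.2309 0.2509] yaw 7.47 tilt 0.07 F [ 0.2 -0.4 -0.3] w 0.0003 t 25.75
rows 2
dp [[-0.005, -0.0, 0.254], [-0.005, -0.001, 0.254]]
tw [-0.0002, -0.0001, -0.0007]
```

View pics/w27.png

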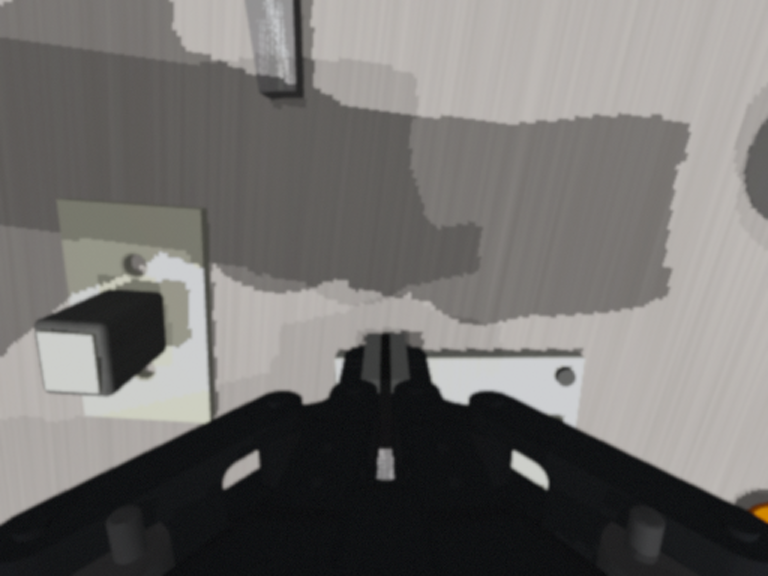

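View pics/s27z.png

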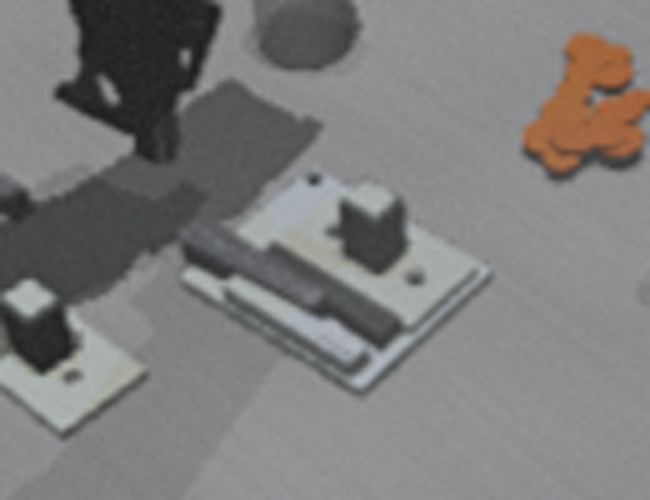

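Request:
{"method": "apply_moves", "body": {
  "dp": [
    [-0.005,0,0.25],
    [-0.005,0,0.22],
    [0,0,0.03],
    [0,0,0],
    [0,0,0]
  ],
  "twist": [
    [0,0,0],
    [0,0,0],
    [0,0,0],
    [0,0,0],
    [0,0,0]
  ],
  "jaw": [255,255,255,255,255]
}}

```text
clock: 26.3
tcp_pos: [0.5244, 0.2285, 0.1909]
orientation: [-3.134, -0.198, -0.004]
contact_force: [-0.0, 0.2, 0.1]
grip_width: -0.0
```

```bash
python3 - <<'E'
from h import *
o=r.get_obs(); print(L(1,o['tcp_pos']),o['contact_force'])
p=W(1,-.064,.115)
plan([p[0],p[1],0.189],7.65)
E
```

```text
[-0.06254431  0.12447326] [-0.02936043  0.21312956  0.0749292 ]
now [0.5244 0.2285 0.1909] yaw 7.24 tilt 0.17 F [-0.   0.2  0.1] w -0.0 t 26.3
rows 1
dp [[-0.012, 0.079, 0.016]]
tw [-0.0006, -0.0013, -0.0034]
```

Request:
{"method": "apply_moves", "body": {
  "dp": [
    [-0.012,0.04,0.01],
    [0,0.04,0],
    [0,0.04,0],
    [0,0.04,0],
    [0,0.03,0]
  ],
  "twist": [
    [0,-0.001,-0.0034],
    [0,0,0],
    [0,0,0],
    [0,0,0],
    [0,0,0]
  ],
  "jaw": [255,255,255,255,255]
}}

```text
clock: 26.8
tcp_pos: [0.527, 0.2049, 0.1927]
orientation: [-3.13, -0.211, -0.007]
contact_force: [0.2, 1.6, -0.1]
grip_width: -0.0
```

```bash
python3 - <<'E'
from h import *
o=r.get_obs(); print(L(1,o['tcp_pos']),o['contact_force'])
p=W(1,-.064,.085)
plan([p[0],p[1],0.189],7.65)
f=wrist();crop(f,100,120,400,320,2.5,'w28.png')
f=r.grab_frame('side');c=cv2.cvtColor(f['color'],cv2.COLOR_RGB2BGR)[100:200,170:300]; cv2.imwrite('pics/s28z.png',cv2.resize(c,None,fx=5,fy=5,interpolation=cv2.INTER_CUBIC))
E
```

```text
[-0.06314901  0.10066831] [ 0.2442812   1.56215003 -0.1229055 ]
now [0.527  0.2049 0.1927] yaw 7.71 tilt 0.35 F [ 0.2  1.6 -0.1] w -0.0 t 26.8
rows 1
dp [[-0.007, 0.131, 0.03]]
tw [-0.0019, -0.0022, 0.0005]
```

View pics/s28z.png

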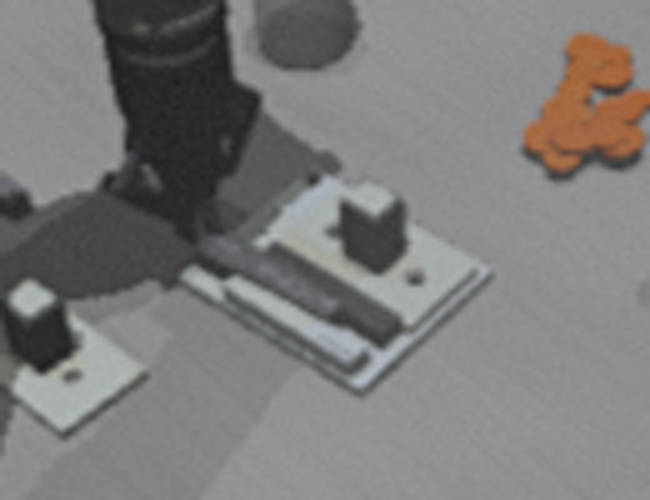

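Request:
{"method": "apply_moves", "body": {
  "dp": [
    [-0.005,0.03,0.02],
    [0,0.03,0.01],
    [0,0.03,0.01],
    [0,0,0]
  ],
  "twist": [
    [-0.002,-0.002,0],
    [0,0,0],
    [0,0,0],
    [0,0,0]
  ],
  "jaw": [255,255,255,255]
}}

```text
clock: 27.3
tcp_pos: [0.5286, 0.1951, 0.1881]
orientation: [-3.132, -0.214, -0.003]
contact_force: [0.5, 0.4, 0.5]
grip_width: -0.0001
```

```bash
python3 - <<'E'
from h import *
o=r.get_obs(); print(L(1,o['tcp_pos']),o['contact_force'])
p=W(1,-.064,.085)
plan([p[0],p[1],0.189],7.65)
E
```

```text
[-0.06286543  0.09082371] [0.5220014  0.36642995 0.46914539]
now [0.5286 0.1951 0.1881] yaw 7.8 tilt 0.16 F [0.5 0.4 0.5] w -0.0001 t 27.3
rows 1
dp [[-0.01, 0.048, -0.007]]
tw [-0.0008, -0.0011, 0.0012]
```

Request:
{"method": "apply_moves", "body": {
  "dp": [
    [-0.008,0.03,-0.005],
    [0,0.03,0],
    [0,0.03,0]
  ],
  "twist": [
    [0,-0.001,0.001],
    [0,0,0],
    [0,0,0]
  ],
  "jaw": [255,255,255]
}}

```text
clock: 27.6
tcp_pos: [0.5299, 0.1866, 0.1888]
orientation: [-3.13, -0.214, -0.005]
contact_force: [0.3, 5.9, -0.0]
grip_width: -0.0003
```

```bash
python3 - <<'E'
from h import *
o=r.get_obs(); print(L(1,o['tcp_pos']),o['contact_force'])
p=W(1,-.064,.08)
plan([p[0],p[1],0.189],7.65)
E
```

```text
[-0.06269506  0.08222102] [ 2.67100888e-01  5.87919931e+00 -5.02938167e-03]
now [0.5299 0.1866 0.1888] yaw 7.83 tilt 0.32 F [ 0.3  5.9 -0. ] w -0.0003 t 27.6
rows 1
dp [[-0.011, 0.018, -0.002]]
tw [-0.0022, -0.0016, 0.0015]
```

Request:
{"method": "apply_moves", "body": {
  "dp": [
    [-0.008,0.03,0],
    [0,0.03,0],
    [0,0.03,0]
  ],
  "twist": [
    [-0.002,-0.001,0.0015],
    [0,0,0],
    [0,0,0]
  ],
  "jaw": [255,255,255]
}}

```text
clock: 27.9
tcp_pos: [0.5303, 0.1841, 0.1892]
orientation: [-3.122, -0.22, -0.004]
contact_force: [-1.5, 11.4, 0.4]
grip_width: 0.0001
```

```bash
python3 - <<'E'
from h import *
o=r.get_obs(); print(L(1,o['tcp_pos']),o['contact_force'])
p=W(1,-.064,.08)
plan([p[0],p[1],0.189],7.65)
E
```

```text
[-0.06267244  0.0796621 ] [-1.54271076 11.44978955  0.40732098]
now [0.5303 0.1841 0.1892] yaw 8.05 tilt 0.7 F [-1.5 11.4  0.4] w 0.0001 t 27.9
rows 1
dp [[-0.011, -0.003, 0.002]]
tw [-0.0056, -0.0017, 0.0034]
```

Request:
{"method": "apply_moves", "body": {
  "dp": [
    [-0.008,0.05,0],
    [0,0.055,0],
    [0,0.055,0]
  ],
  "twist": [
    [-0.004,-0.001,0.003],
    [-0.003,0,0],
    [0,0,0]
  ],
  "jaw": [255,255,255]
}}

```text
clock: 28.2
tcp_pos: [0.5306, 0.1821, 0.1896]
orientation: [-3.114, -0.234, -0.003]
contact_force: [-2.2, 15.5, 1.4]
grip_width: 0.0001
```

```bash
python3 - <<'E'
from h import *
o=r.get_obs(); print(L(1,o['tcp_pos']),o['contact_force'])
p=W(1,-.064,.08)
plan([p[0],p[1],0.189],7.65)
f=wrist();crop(f,100,120,400,320,2.5,'w29.png')
f=r.grab_frame('side');c=cv2.cvtColor(f['color'],cv2.COLOR_RGB2BGR)[100:200,170:300]; cv2.imwrite('pics/s29z.png',cv2.resize(c,None,fx=5,fy=5,interpolation=cv2.INTER_CUBIC))
E
```

```text
[-0.06258646  0.07762685] [-2.23672911 15.54261464  1.43258692]
now [0.5306 0.1821 0.1896] yaw 8.59 tilt 1.09 F [-2.2 15.5  1.4] w 0.0001 t 28.2
rows 1
dp [[-0.011, -0.02, 0.006]]
tw [-0.009, -0.0014, 0.0078]
```

View pics/s29z.png

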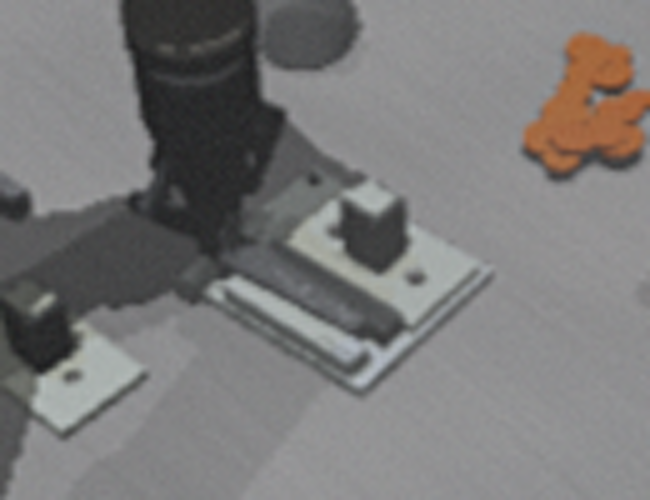

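Request:
{"method": "apply_moves", "body": {
  "dp": [
    [-0.01,0.06,0.005],
    [-0.005,0.065,0],
    [0,0.07,0]
  ],
  "twist": [
    [-0.009,-0.001,0.008],
    [-0.009,0,0.004],
    [-0.005,0,0]
  ],
  "jaw": [255,255,255]
}}

```text
clock: 28.6
tcp_pos: [0.5303, 0.184, 0.1898]
orientation: [-3.131, -0.229, -0.006]
contact_force: [-3.5, 24.3, -1.6]
grip_width: 0.0001
```

```bash
python3 - <<'E'
from h import *
o=r.get_obs(); print(L(1,o['tcp_pos']),o['contact_force'])
p=W(1,-.064,.08)
plan([p[0],p[1],0.189],7.65)
E
```

```text
[-0.06269577  0.07957454] [-3.47801967 24.33378038 -1.60211322]
now [0.5303 0.184  0.1898] yaw 8.37 tilt 0.26 F [-3.5 24.3 -1.6] w 0.0001 t 28.6
rows 1
dp [[-0.011, -0.004, 0.006]]
tw [-0.0012, -0.0019, 0.006]
```

Request:
{"method": "apply_moves", "body": {
  "dp": [
    [0,-0.1,0],
    [0,-0.15,0],
    [0,-0.1,-0.2],
    [0,0,-0.4],
    [0,0,-0.35],
    [0.15,0.25,0],
    [0.15,0.3,0],
    [0,0.3,0],
    [0,0,0],
    [0,0,0]
  ],
  "twist": [
    [0,0,0.006],
    [0,0,0],
    [0,0,0],
    [0,0,0],
    [0,0,0],
    [0,0,0],
    [0,0,0],
    [0,0,0],
    [0,0,0],
    [0,0,0]
  ],
  "jaw": [255,255,255,255,255,110,110,110,110,110]
}}

```text
clock: 29.6
tcp_pos: [0.572, 0.1225, 0.3057]
orientation: [3.123, 0.204, -0.008]
contact_force: [-0.5, 1.6, -0.1]
grip_width: 0.049
```

```bash
python3 - <<'E'
from h import *
f=wrist();crop(f,100,60,360,260,3,'w30.png');np.save('w30.npy',f,allow_pickle=True)
crop(f,0,0,512,384,1.5,'w30f.png')
plan([0.5,0.31,0.33],0)
E
```

```text
now [0.5718 0.1219 0.3057] yaw 7.44 tilt 0.78 F [ 0.3 -1.9  0.4] w 0.0487 t 29.65
rows 5
dp [[-0.078, -0.326, -0.044], [-0.087, -0.324, -0.043], [-0.095, -0.322, -0.043], [-0.103, -0.319, -0.042], [-0.112, -0.316, -0.041]]
tw [0.0012, 0.0005, 0.0124]
```

View pics/w30.png

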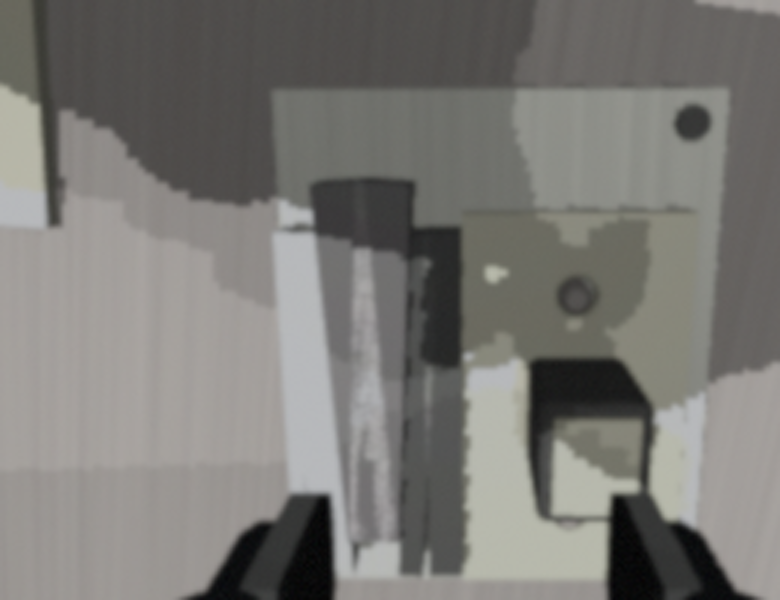

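```bash
python3 - <<'E'
from h import *
f=np.load('w30.npy',allow_pickle=True).item()
for n,u,v,z in [('buttL',312,188,.030),('buttR',413,188,.030),('barR open',460,230,.026),('barL open',412,230,.026),('plateTL',463,210,.018),('railTR',318,232,.026),('pin',577,296,.026)]:
    X=ray(f,100+u/3,60+v/3,z); print(n,(L(1,X)*1e3).round(1))
E
```

```text
buttL [-75.6  67.1]
buttR [-47.5  67.1]
barR open [-34.6  55.1]
barL open [-48.3  55.1]
plateTL [-33.8  60.1]
railTR [-75.3  54.6]
pin [-0.5 35.9]
```

Request:
{"method": "apply_moves", "body": {
  "dp": [
    [-0.08,-0.32,-0.04],
    [-0.09,-0.32,-0.04],
    [-0.1,-0.32,-0.04],
    [-0.105,-0.32,-0.04],
    [-0.11,-0.28,-0.04],
    [0,0,0],
    [0,0,0],
    [0,0,0]
  ],
  "twist": [
    [0.001,0,0.012],
    [0.001,0,0.012],
    [0.001,0,0.012],
    [0.001,0,0.012],
    [0.001,0,0.012],
    [0,0,0],
    [0,0,0],
    [0,0,0]
  ],
  "jaw": [110,110,110,110,110,110,110,110]
}}

```text
clock: 30.45
tcp_pos: [0.4921, 0.314, 0.3257]
orientation: [3.133, 0.005, -0.017]
contact_force: [0.4, 0.1, -0.4]
grip_width: 0.0486
```

```bash
python3 - <<'E'
from h import *
f=wrist(); np.save('w31.npy',f,allow_pickle=True)
crop(f,130,0,330,180,4,'w31z.png')
E
```

```text
(no output)
```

View pics/w31z.png

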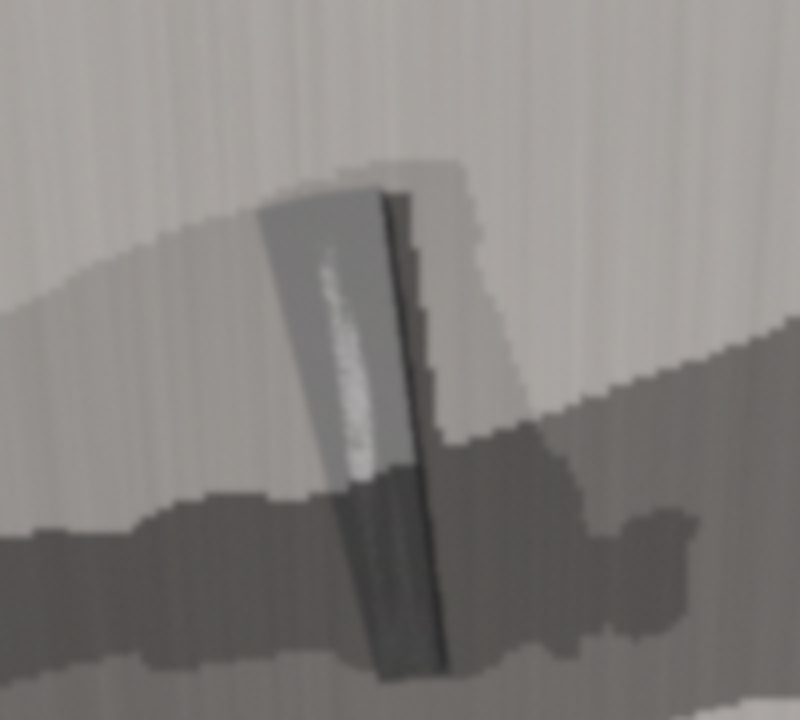

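```bash
python3 - <<'E'
from h import *
f=np.load('w31.npy',allow_pickle=True).item()
tf=lambda u,v:(130+u/4,v/4)
wedge(f,((258,208),(380,188)),((380,680),(442,668)),tf=tf)
plan([0.4517,0.4015,0.22],9.85)
E
```

```text
len 0.108 w [27.3 15.6] c [0.4556 0.3765 0.02  ] yaw 9.7 grip+25 [0.4514 0.4012 0.02  ]
now [0.4924 0.3135 0.3256] yaw 0.14 tilt 0.79 F [ 0.1 -0.  -0.1] w 0.0487 t 30.5
rows 4
dp [[-0.082, -0.185, 0.219], [-0.075, -0.188, 0.22], [-0.067, -0.191, 0.22], [-0.06, -0.193, 0.22]]
tw [0.0009, 0.0014, -0.0202]
```

Request:
{"method": "apply_moves", "body": {
  "dp": [
    [-0.08,-0.18,0.21],
    [-0.075,-0.18,0.21],
    [-0.065,-0.18,0.21],
    [-0.05,-0.16,0.2],
    [0,0,0],
    [0,0,0]
  ],
  "twist": [
    [0.001,0.001,-0.02],
    [0.001,0.001,-0.02],
    [0.001,0.001,-0.02],
    [0.001,0.001,-0.02],
    [0,0,0],
    [0,0,0]
  ],
  "jaw": [110,110,110,110,110,110]
}}

```text
clock: 31.1
tcp_pos: [0.4592, 0.3885, 0.2239]
orientation: [3.13, 0.251, 0.002]
contact_force: [1.6, -0.6, 0.7]
grip_width: 0.0487
```

```bash
python3 - <<'E'
from h import *
plan([0.4516,0.4013,0.178],9.75,n=2)
E
```

```text
now [0.4592 0.3885 0.2239] yaw 9.19 tilt 0.09 F [ 1.6 -0.6  0.7] w 0.0487 t 31.1
rows 2
dp [[-0.023, -0.058, 0.191], [-0.023, -0.058, 0.191]]
tw [0.0003, -0.0002, -0.0023]
```

Request:
{"method": "apply_moves", "body": {
  "dp": [
    [-0.025,-0.06,0.1],
    [-0.02,-0.055,0.14],
    [0,0,0.1],
    [0,0,0.02],
    [0,0,0],
    [0,0,0]
  ],
  "twist": [
    [0,0,-0.0023],
    [0,0,-0.0023],
    [0,0,0],
    [0,0,0],
    [0,0,0],
    [0,0,0]
  ],
  "jaw": [110,110,110,110,110,110]
}}

```text
clock: 31.7
tcp_pos: [0.4547, 0.3984, 0.1795]
orientation: [3.13, 0.255, 0.007]
contact_force: [0.2, -1.3, -0.2]
grip_width: 0.0485
```

```bash
python3 - <<'E'
from h import *
plan([0.4516,0.4013,0.178],9.75)
f=wrist();crop(f,0,0,512,384,1.5,'w32.png')
E
```

```text
now [0.4547 0.3984 0.1795] yaw 9.31 tilt 0.27 F [ 0.2 -1.3 -0.2] w 0.0485 t 31.7
rows 1
dp [[-0.021, -0.028, 0.012]]
tw [0.0008, -0.0021, -0.0036]
```

View pics/w32.png

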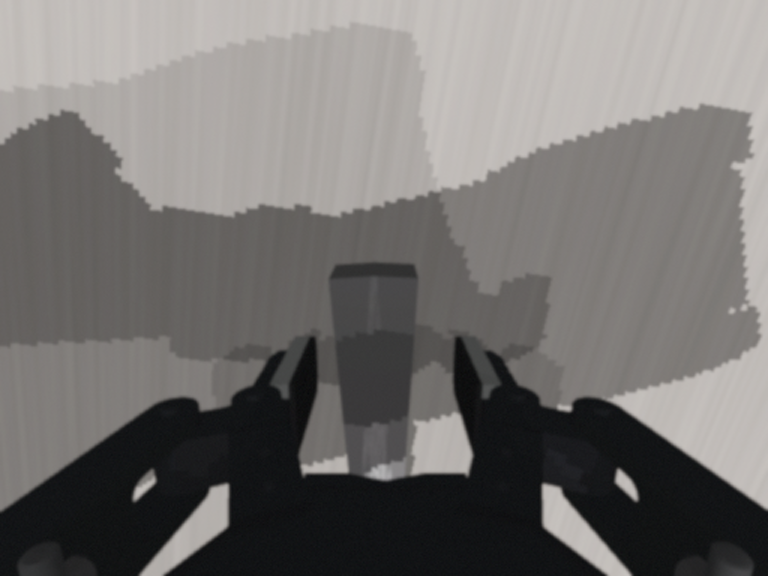

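Nicely straddled. Correct a little, grip and lift.

Request:
{"method": "apply_moves", "body": {
  "dp": [
    [-0.021,-0.028,0.012],
    [0,0,0],
    [0,0,0],
    [0,0,0],
    [0,0,0],
    [0,0,0],
    [0,0,0],
    [0,0,0],
    [0,0,-0.2],
    [0,0,-0.3],
    [0,0,-0.2],
    [0,0,0],
    [0,0,0]
  ],
  "twist": [
    [0,-0.002,-0.004],
    [0,0,0],
    [0,0,0],
    [0,0,0],
    [0,0,0],
    [0,0,0],
    [0,0,0],
    [0,0,0],
    [0,0,0],
    [0,0,0],
    [0,0,0],
    [0,0,0],
    [0,0,0]
  ],
  "jaw": [110,110,255,255,255,255,255,255,255,255,255,255,255]
}}

```text
clock: 33.05
tcp_pos: [0.451, 0.4013, 0.2645]
orientation: [3.128, 0.269, -0.002]
contact_force: [0.4, -0.2, -1.3]
grip_width: 0.0234
```

```bash
python3 - <<'E'
from h import *
f=wrist(); np.save('w33.npy',f,allow_pickle=True)
crop(f,130,100,390,300,3,'w33.png')
p=W(2,-.064,.110); print(p)
plan([p[0],p[1],0.27],-3.93)
E
```

```text
[ 0.53828964 -0.14707225]
now [0.4511 0.4012 0.2644] yaw 9.81 tilt 0.16 F [ 0.   0.7 -2. ] w 0.0234 t 33.1
rows 13
dp [[-0.005, 0.356, -0.003], [0.002, 0.356, -0.003], [0.008, 0.356, -0.003], [0.015, 0.356, -0.003], [0.021, 0.355, -0.003], [0.028, 0.355, -0.003], [0.034, 0.354, -0.003], [0.041, 0.354, -0.003], [0.048, 0.353, -0.003], [0.054, 0.352, -0.003], [0.061, 0.351, -0.003], [0.067, 0.35, -0.003], [0.073, 0.348, -0.004]]
tw [0.0001, 0.0, 0.0088]
```

View pics/w33.png

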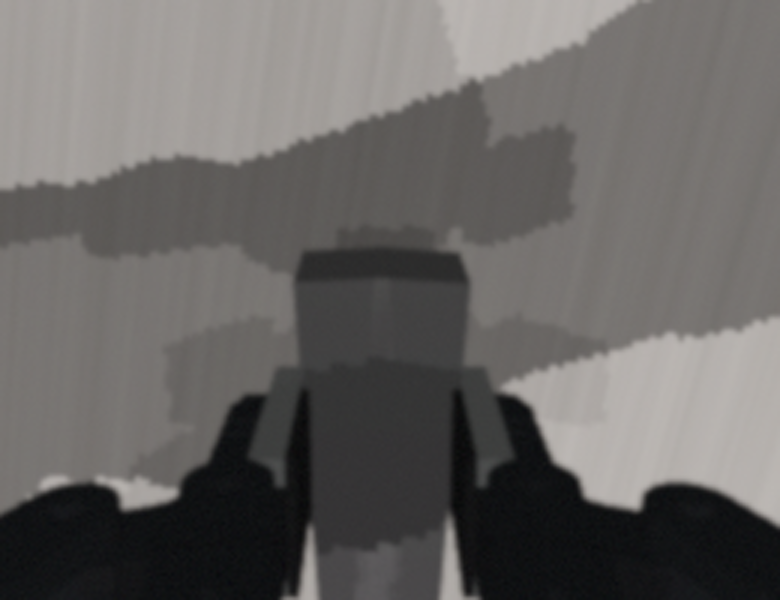

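Request:
{"method": "apply_moves", "body": {
  "dp": [
    [0,0.35,0],
    [0,0.35,0],
    [0.01,0.35,0],
    [0.015,0.35,0],
    [0.02,0.35,0],
    [0.03,0.35,0],
    [0.035,0.35,0],
    [0.04,0.35,0],
    [0.05,0.35,0],
    [0.055,0.35,0],
    [0.06,0.35,0],
    [0.065,0.35,0],
    [0.07,0.2,0],
    [0,0,0],
    [0,0,0],
    [0,0,0]
  ],
  "twist": [
    [0,0,0.0088],
    [0,0,0.0088],
    [0,0,0.0088],
    [0,0,0.0088],
    [0,0,0.0088],
    [0,0,0.0088],
    [0,0,0.0088],
    [0,0,0.0088],
    [0,0,0.0088],
    [0,0,0.0088],
    [0,0,0.0088],
    [0,0,0.0088],
    [0,0,0.0088],
    [0,0,0],
    [0,0,0],
    [0,0,0]
  ],
  "jaw": [255,255,255,255,255,255,255,255,255,255,255,255,255,255,255,255]
}}

```text
clock: 34.7
tcp_pos: [0.5347, -0.1411, 0.2479]
orientation: [3.126, -0.112, -0.04]
contact_force: [-0.6, -0.4, -0.3]
grip_width: 0.0232
```

```bash
python3 - <<'E'
from h import *
f=wrist(); crop(f,0,0,512,384,1.5,'w34.png')
print([tool_pt(f,u/1.5,290/1.5,.158).round(4) for u in (343,429)])
p=W(2,-.064,.112); print(L(2,r.get_obs()['tcp_pos']))
plan([p[0],p[1],0.206],-3.93)
E
```

```text
[array([-0.0135, -0.03  ,  0.158 ]), array([ 0.013, -0.03 ,  0.158])]
[-0.06799374  0.1161654 ]
now [ 0.5347 -0.1406  0.2479] yaw -4.05 tilt 1.66 F [-0.3  0.1 -1.2] w 0.0227 t 34.75
rows 1
dp [[0.042, 0.03, 0.349]]
tw [0.0065, 0.0122, -0.0009]
```

View pics/w34.png

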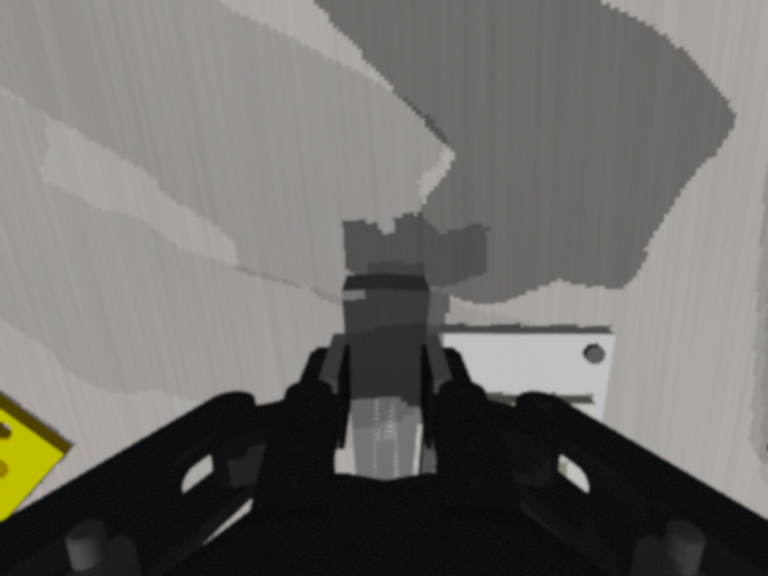

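Still held. Descend to just above and level.

Request:
{"method": "apply_moves", "body": {
  "dp": [
    [0.02,0.015,0.12],
    [0.02,0.015,0.12],
    [0,0,0.06],
    [0,0,0],
    [0,0,0]
  ],
  "twist": [
    [0.003,0.006,0],
    [0.003,0.006,0],
    [0,0,0],
    [0,0,0],
    [0,0,0]
  ],
  "jaw": [255,255,255,255,255]
}}

```text
clock: 35.25
tcp_pos: [0.5391, -0.1377, 0.2101]
orientation: [-3.137, 0.094, 0.003]
contact_force: [0.7, 0.2, -1.8]
grip_width: 0.0231
```

```bash
python3 - <<'E'
from h import *
p=W(2,-.0635,.110); print(L(2,r.get_obs()['tcp_pos']))
plan([p[0],p[1],0.206],-3.93)
E
```

```text
[-0.06384678  0.11936304]
now [ 0.5391 -0.1377  0.2101] yaw -3.42 tilt 0.19 F [ 0.7  0.2 -1.8] w 0.0231 t 35.25
rows 1
dp [[0.002, 0.078, 0.034]]
tw [-0.0013, 0.001, 0.0043]
```

Request:
{"method": "apply_moves", "body": {
  "dp": [
    [0.003,0.075,0.02],
    [0,0,0],
    [0,0,0.05],
    [0,0,0.05],
    [0,0,0.03],
    [0,0,0],
    [0,0,0]
  ],
  "twist": [
    [-0.001,0.001,0.004],
    [0,0,0],
    [0,0,0],
    [0,0,0],
    [0,0,0],
    [0,0,0],
    [0,0,0]
  ],
  "jaw": [255,255,255,255,255,255,255]
}}

```text
clock: 35.95
tcp_pos: [0.5394, -0.1471, 0.1918]
orientation: [-3.14, 0.107, -0.003]
contact_force: [-0.6, -0.1, -0.5]
grip_width: 0.0232
```

```bash
python3 - <<'E'
from h import *
o=r.get_obs();print(L(2,o['tcp_pos']),o['contact_force'])
p=W(2,-.0635,.110)
plan([p[0],p[1],0.190],-3.93)
f=r.grab_frame('side');c=cv2.cvtColor(f['color'],cv2.COLOR_RGB2BGR)[180:280,250:380]; cv2.imwrite('pics/s35z.png',cv2.resize(c,None,fx=5,fy=5,interpolation=cv2.INTER_CUBIC))
E
```

```text
[-0.06293255  0.10999651] [-0.64392963 -0.1137167  -0.49553589]
now [ 0.5394 -0.1471  0.1918] yaw -3.9 tilt 0.1 F [-0.6 -0.1 -0.5] w 0.0232 t 35.95
rows 1
dp [[-0.005, -0.0, 0.015]]
tw [-0.0001, -0.0008, 0.0003]
```

View pics/s35z.png

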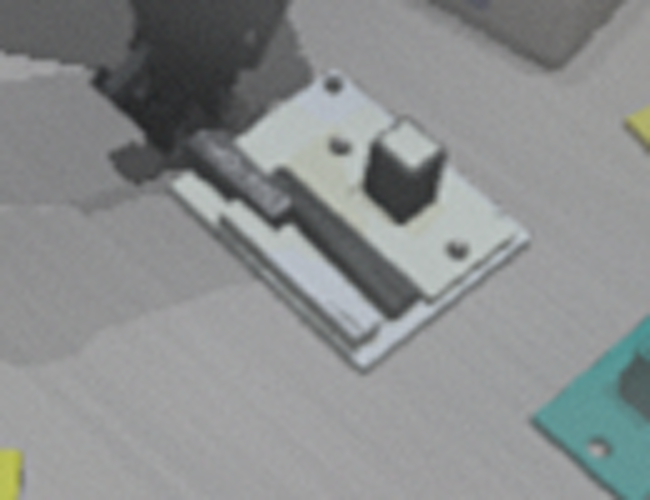

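Wedge tip sits in the slot mouth. Slide in.

Request:
{"method": "apply_moves", "body": {
  "dp": [
    [-0.005,0,0.018],
    [0,0.04,0],
    [0,0.04,0],
    [0,0.04,0],
    [0,0.04,0],
    [0,0.04,0],
    [0,0.02,0],
    [0,0,0]
  ],
  "twist": [
    [0,0,0],
    [0,0,0],
    [0,0,0],
    [0,0,0],
    [0,0,0],
    [0,0,0],
    [0,0,0],
    [0,0,0]
  ],
  "jaw": [255,255,255,255,255,255,255,255]
}}

```text
clock: 36.8
tcp_pos: [0.5366, -0.1766, 0.19]
orientation: [3.14, -0.109, 0.004]
contact_force: [0.6, -0.6, -1.1]
grip_width: 0.0233
```

```bash
python3 - <<'E'
from h import *
o=r.get_obs();print(L(2,o['tcp_pos']),o['contact_force'])
p=W(2,-.0635,.074)
plan([p[0],p[1],0.189],-3.93)
E
```

```text
[-0.06369918  0.08046995] [ 0.5761866  -0.6066074  -1.07808113]
now [ 0.5366 -0.1766  0.19  ] yaw -3.96 tilt 0.13 F [ 0.6 -0.6 -1.1] w 0.0233 t 36.8
rows 1
dp [[0.002, 0.054, 0.008]]
tw [0.0, -0.0011, -0.0002]
```

Request:
{"method": "apply_moves", "body": {
  "dp": [
    [0,0,0.015],
    [0,0.03,0.005],
    [0,0.025,0],
    [0,0,0],
    [0,0,0],
    [0,0,0],
    [0,0,0],
    [0,0,0],
    [0,0,-0.2],
    [0,0,-0.2],
    [0,-0.2,-0.1],
    [0,-0.25,0],
    [0,0,0],
    [0,0,0],
    [0,0,0]
  ],
  "twist": [
    [0,0,0],
    [0,0,0],
    [0,0,0],
    [0,0,0],
    [0,0,0],
    [0,0,0],
    [0,0,0],
    [0,0,0],
    [0,0,0],
    [0,0,0],
    [0,0,0],
    [0,0,0],
    [0,0,0],
    [0,0,0],
    [0,0,0]
  ],
  "jaw": [255,255,255,255,110,110,110,110,110,110,255,255,255,255,255]
}}

```text
clock: 38.3
tcp_pos: [0.5407, -0.1278, 0.2517]
orientation: [-3.137, 0.109, -0.006]
contact_force: [0.2, -0.5, 0.9]
grip_width: -0.0002
```

```bash
python3 - <<'E'
from h import *
o=r.get_obs();print(L(2,o['tcp_pos']),o['contact_force'])
p=W(2,-.064,.128)
plan([p[0],p[1],0.189],-3.93)
f=r.grab_frame('side');c=cv2.cvtColor(f['color'],cv2.COLOR_RGB2BGR)[180:280,250:380]; cv2.imwrite('pics/s36z.png',cv2.resize(c,None,fx=5,fy=5,interpolation=cv2.INTER_CUBIC))
E
```

```text
[-0.06291624  0.12941352] [ 0.15090115 -0.48656863  0.94788752]
now [ 0.5407 -0.1278  0.2517] yaw -3.97 tilt 0.25 F [ 0.2 -0.5  0.9] w -0.0002 t 38.3
rows 2
dp [[-0.005, 0.007, 0.261], [-0.005, 0.006, 0.261]]
tw [-0.0006, -0.0009, -0.0002]
```

View pics/s36z.png

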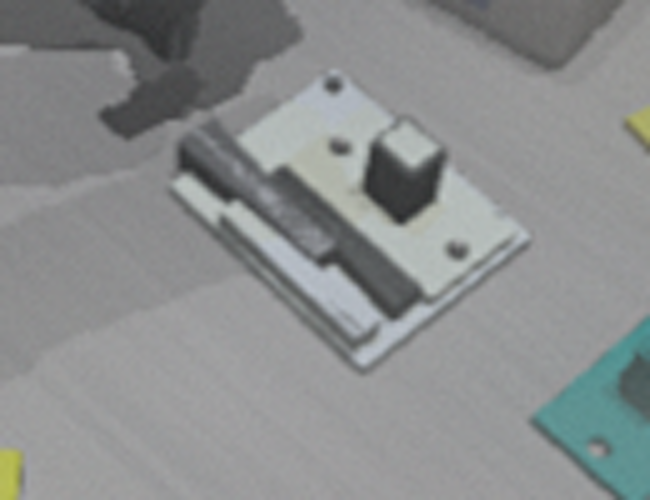

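Wedge lies in the slot. Go down behind the butt and push.

Request:
{"method": "apply_moves", "body": {
  "dp": [
    [-0.008,0,0.25],
    [-0.005,0,0.22],
    [0,0,0.04],
    [0,0,0],
    [0,0.04,0],
    [0,0.04,0],
    [0,0.04,0],
    [0,0.04,0],
    [0,0,0]
  ],
  "twist": [
    [0,0,0],
    [0,0,0],
    [0,0,0],
    [0,0,0],
    [0,0,0],
    [0,0,0],
    [0,0,0],
    [0,0,0],
    [0,0,0]
  ],
  "jaw": [255,255,255,255,255,255,255,255,255]
}}

```text
clock: 39.25
tcp_pos: [0.5385, -0.1538, 0.1926]
orientation: [3.139, -0.12, 0.014]
contact_force: [-0.9, 0.3, -0.5]
grip_width: 0.0001
```

```bash
python3 - <<'E'
from h import *
o=r.get_obs();print(L(2,o['tcp_pos']),o['contact_force'])
p=W(2,-.064,.09)
plan([p[0],p[1],0.189],-3.93)
E
```

```text
[-0.06329867  0.10329592] [-0.91926619  0.26685408 -0.46865672]
now [ 0.5385 -0.1538  0.1926] yaw -4.39 tilt 0.51 F [-0.9  0.3 -0.5] w 0.0001 t 39.25
rows 1
dp [[-0.005, 0.111, 0.03]]
tw [-0.0001, -0.0043, -0.0038]
```

Request:
{"method": "apply_moves", "body": {
  "dp": [
    [-0.005,0.03,0.02],
    [0,0.03,0.01],
    [0,0.03,0.005],
    [0,0.03,0],
    [0,0.03,0]
  ],
  "twist": [
    [0,-0.004,-0.004],
    [0,0,0],
    [0,0,0],
    [0,0,0],
    [0,0,0]
  ],
  "jaw": [255,255,255,255,255]
}}

```text
clock: 39.75
tcp_pos: [0.5382, -0.1702, 0.1888]
orientation: [-3.136, 0.1, -0.003]
contact_force: [0.8, 4.0, 2.9]
grip_width: -0.0003
```

```bash
python3 - <<'E'
from h import *
o=r.get_obs();print(L(2,o['tcp_pos']),o['contact_force'])
p=W(2,-.064,.08)
plan([p[0],p[1],0.189],-3.93)
E
```

```text
[-0.06247263  0.08687386] [0.77069295 4.02930814 2.88062521]
now [ 0.5382 -0.1702  0.1888] yaw -3.65 tilt 0.26 F [0.8 4.  2.9] w -0.0003 t 39.75
rows 1
dp [[-0.013, 0.057, -0.002]]
tw [-0.002, -0.0009, 0.0023]
```

Request:
{"method": "apply_moves", "body": {
  "dp": [
    [-0.013,0.03,-0.005],
    [-0.005,0.035,0],
    [0,0.04,0],
    [0,0.045,0]
  ],
  "twist": [
    [-0.002,-0.001,0.002],
    [-0.002,0,0],
    [-0.002,0,0],
    [-0.003,0,0]
  ],
  "jaw": [255,255,255,255]
}}

```text
clock: 40.15
tcp_pos: [0.5383, -0.1763, 0.1887]
orientation: [-3.134, 0.09, 0.005]
contact_force: [-1.7, 20.8, 13.5]
grip_width: 0.0001
```

```bash
python3 - <<'E'
from h import *
o=r.get_obs();print(L(2,o['tcp_pos']),o['contact_force'])
p=W(2,-.064,.08)
plan([p[0],p[1],0.189],-3.93)
E
```

```text
[-0.06196095  0.08084457] [-1.68222608 20.79709375 13.54963535]
now [ 0.5383 -0.1763  0.1887] yaw -3.3 tilt 0.4 F [-1.7 20.8 13.5] w 0.0001 t 40.15
rows 1
dp [[-0.017, 0.007, -0.003]]
tw [-0.0029, 0.0018, 0.0052]
```

Request:
{"method": "apply_moves", "body": {
  "dp": [
    [-0.015,0.02,-0.03],
    [-0.005,0.045,-0.01],
    [0,0.06,0],
    [0,0.065,0]
  ],
  "twist": [
    [-0.003,0.001,0.005],
    [-0.003,0,0.002],
    [-0.004,0,0],
    [-0.004,0,0]
  ],
  "jaw": [255,255,255,255]
}}

```text
clock: 40.55
tcp_pos: [0.5382, -0.1776, 0.1912]
orientation: [-3.129, 0.082, 0.019]
contact_force: [-1.8, 26.0, 17.7]
grip_width: 0.0001
```

```bash
python3 - <<'E'
from h import *
o=r.get_obs();print(L(2,o['tcp_pos']),o['contact_force'])
p=W(2,-.064,.08)
plan([p[0],p[1],0.189],-3.93)
E
```

```text
[-0.06196215  0.07957347] [-1.78228516 25.9929454  17.73948187]
now [ 0.5382 -0.1776  0.1912] yaw -3.01 tilt 0.98 F [-1.8 26.  17.7] w 0.0001 t 40.55
rows 1
dp [[-0.017, -0.004, 0.019]]
tw [-0.0055, 0.0061, 0.0077]
```

Request:
{"method": "apply_moves", "body": {
  "dp": [
    [0,-0.1,-0.02],
    [0,-0.15,0],
    [0,-0.1,-0.2],
    [0,0,-0.4],
    [0,0,-0.35],
    [0.15,0.25,0],
    [0.15,0.3,0],
    [0,0.3,0],
    [0,0,0],
    [0,0,0],
    [0,0,0]
  ],
  "twist": [
    [0,0,0.007],
    [0,0,0],
    [0,0,0],
    [0,0,0],
    [0,0,0],
    [0,0,0],
    [0,0,0],
    [0,0,0],
    [0,0,0],
    [0,0,0],
    [0,0,0]
  ],
  "jaw": [255,255,255,255,255,110,110,110,110,110,110]
}}

```text
clock: 41.65
tcp_pos: [0.5699, -0.248, 0.3104]
orientation: [-3.139, 0.108, 0.023]
contact_force: [-0.1, 0.9, -0.9]
grip_width: 0.0484
```

```bash
python3 - <<'E'
from h import *
f=wrist();crop(f,100,60,360,260,3,'w40.png');np.save('w40.npy',f,allow_pickle=True)
print(r.get_obs()['tcp_pos'])
E
```

```text
[ 0.57007518 -0.24740611  0.31026847]
```

View pics/w40.png

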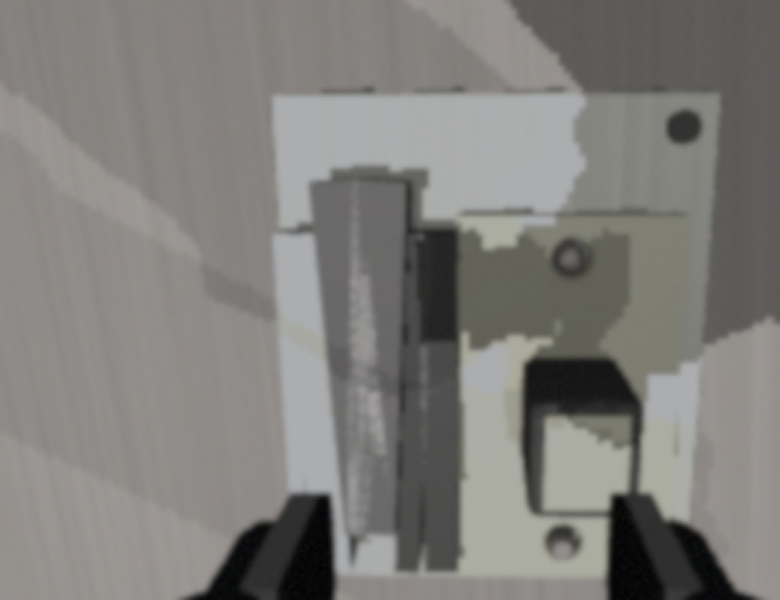

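```bash
python3 - <<'E'
from h import *
f=np.load('w40.npy',allow_pickle=True).item()
for n,u,v,z in [('buttL',310,186,.030),('buttR',410,183,.030),('barR open',458,230,.026),('barL open',410,230,.026),('plateTL',460,214,.018),('railTR',316,232,.026),('pin',572,259,.026),('baseTL',273,95,.01)]:
    X=ray(f,100+u/3,60+v/3,z); print(n,(L(2,X)*1e3).round(1))
zm=f['z_map']
save('top','top41.png');save('side','side41.png')
E
```

```text
buttL [-75.9  68.7]
buttR [-47.4  69.5]
barR open [-33.9  56. ]
barL open [-47.9  56. ]
plateTL [-33.5  60. ]
railTR [-75.6  55.3]
pin [-0.3 47.6]
baseTL [-89.6  94.4]
```

View pics/side41.png

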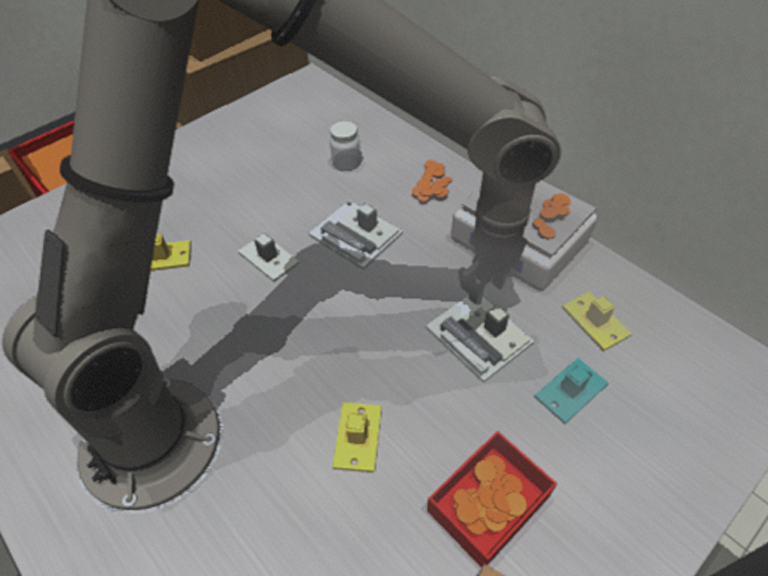

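View pics/top41.png

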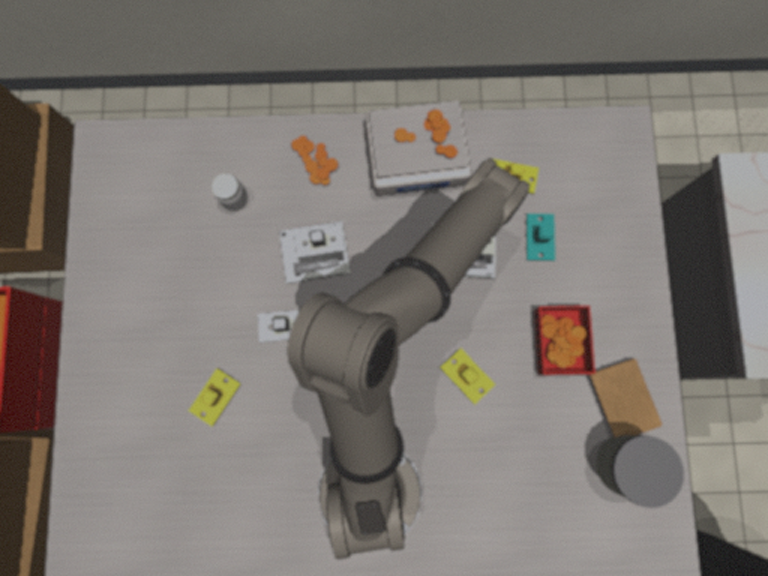

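```bash
python3 - <<'E'
from h import *
def ht(fn,pts):
    f=np.load(fn,allow_pickle=True).item()
    for n,u,v in pts:
        uu,vv=int(100+u/3),int(60+v/3); d=np.median(f['z_map'][vv-1:vv+2,uu-1:uu+2]); c=np.linalg.inv(f['intrinsics'])@np.array([uu,vv,1.])*d
        print(fn,n,(f['T']@np.append(c,1))[2].round(4))
ht('w40.npy',[('butt',360,200),('thin',370,500),('plate near',510,235),('plate edge',660,320),('plate low',500,540),('base',420,130)])
ht('w30.npy',[('butt',360,200),('thin',370,500),('plate near',510,235),('plate edge',670,340),('plate low',500,540),('base',420,130)])
E
```

```text
w40.npy butt 0.0294
w40.npy thin 0.0295
w40.npy plate near 0.0171
w40.npy plate edge 0.0171
w40.npy plate low 0.0171
w40.npy base 0.0097
w30.npy butt 0.0309
w30.npy thin 0.0295
w30.npy plate near 0.0172
w30.npy plate edge 0.0173
w30.npy plate low 0.0172
w30.npy base 0.0096
```

```bash
python3 - <<'E'
from h import *
print(r.hand_in(), r.get_obs()['clock'])
E
```

```text
the job is handed in; nothing more can be done
the job is handed in; nothing more can be done
```

Both stations are set up and the job is handed in. It took about 42 s of robot time, and no verdict was given.

- **Plates:** I measured the hole spacings in the images instead of trying each plate. The plate with 70 mm spacing went on station 1 and the one with 94 mm on station 2, and both dropped straight down over their pins. The third white plate (58 mm) fits neither station, so I left it lying flat on the table. I saw only three white plates.
- **Wedges:** each one was laid thin end first in its slot, then pushed in with the closed fingers. The last push was about 24 N at station 1 and 26 N at station 2. At station 2 the force reading also showed 13 to 18 N upward on the tool; I put that down to friction and raised the tool slightly.

**Last checks:**

| Check | Station 1 | Station 2 |
|---|---|---|
| Plate top above table (18 mm when flat on the base) | 17 mm | 17 mm |
| Wedge butt out of the slot (should be 10 to 18 mm) | 12 mm | 14 mm |
| Bar travel (tight at about 4 mm) | 3.5 mm | 4 mm |

- **Wedge height:** both wedges lie flat; their tops read 29.4 to 30.9 mm against 30 mm expected.
- **Bystanders:** by eye, the basket and jar have not moved.
- **Robot:** the gripper was clear of everything when I handed in.
- **Disagreements:** an early wrist-camera reading, taken while the arm was still moving, put station 1 about 11 mm from where the top camera did. Later steady views cut that to about 3 mm, and I lined each plate up by sighting a pin through its hole.

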